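Hang two fragile bamboo lanterns on the drying rack

ROBOT

A 6-joint arm with a two-finger parallel gripper is mounted at the origin on the work surface. World frame = base frame: x ahead of the robot, y to its left, z up, the work surface at z = 0. Lengths are in mm, angles in degrees, forces in N, time in s.
With the tool pointing down it reaches from about 300 to 850 mm from the base axis. Payload 4.2 kg.
Tool frame: the origin (TCP) lies midway between the tips of the shut fingers; the grasp point (between the pads) lies 19 mm behind it; z points along the fingers, y is the line along which they close (so a half turn about z gives the same grasp; the last joint's range is limited). The gripper opens to 91 mm and grips with 3 to 60 N. Pads are 32 mm wide; open, the fingers measure 118 mm over their backs; the gripper's body (76 mm by 178 mm) begins 60 mm behind the grasp point.
Start: joints at [-75.917, 18.312, 89.639, -0, 72.044, -1.146], TCP at [151.045, -554.826, 178.276] pointing down, gripper open.
Joint ranges: [-177.97, 177.97], [-48.28, 115.42], [12.27, 149.76], [-77.06, 257.06], [2.81, 150.46], [-146.56, 146.56]. Speed limits (degrees/s): [147.25, 147.25, 180, 180, 180, 180].

INTERFACE

Orientations are given as [roll, pitch, yaw] about the fixed x, y, z axes, in that order (R = Rz(yaw) Ry(pitch) Rx(roll)).
In Python, from workcell import env gives the robot as it stands.
- The arm moves only by the tool send_rows, never from a script. Its argument "steps" is a list that holds one entry, the list of rows, each a list of 5 numbers: the shift along the tool's x, y, z scaled (see below), then the turn about the tool's z scaled (see below), then the opening, from 0 (shut) to 1 (fully open). In form: [[[dx, dy, dz, yaw, fingers], ...]]. A call has 1 to 5 rows; each row shifts and turns the commanded pose from where the row before left it, along the tool's axes as they then stand; what a row does not reach is not made up. The controller multiplies each number of a shift by 0.04 m and each number of a turn by 0.12 rad. A row lasts 1/12 s, in which the tool goes at most 41.7 mm and 7.16 degrees, less where a joint would pass 70% of its speed; a pose out of reach is approached as far as the arm can. A call with a number of a shift or a turn outside -1 to 1 is refused whole. A call with a gripper value outside its range is refused whole. The fingers move at their own pace and stop on an object; "squeeze" is the grip in N (left out, the last holds). Time passes only in rows, so rows that do not move let the fingers close. It gives the time, the measured TCP pose, the force, the opening and the grip force at its end, in the units of the state.
- env.state(): the state, without advancing time (a new reading comes with each control period).
- env.grab_frame(name): name is "scene" or "top"; returns a dict with "pixels" (480x640x3 uint8, red, green, blue), "depth" (480x640 float32, mm along the optical axis (not along the pixel's ray), 0 where there is no reading), "intrinsics" (3x3 intrinsics, pixels), "cam_to_world" (4x4, takes a point from camera to world coordinates). Camera axes: x right, y down, z forward; pixel columns grow to the right and rows downward; lengths in mm; the calibration is good to about 2 mm. A picture is of the moment at which its call begins.
- env.job_done(): hands the job in; it is judged then, once.
The state is a dict: "time_s": time; "qpos": joint angles; "qvel": joint speeds; "effort": joint torques, N m; "ee_pos": TCP position; "ee_rot": TCP orientation; "force": force on the tool from outside, world axes, zero at the start; "torque": the same for the moment, N m; "gripper_width": finger opening in mm; "gripper_force": force on a finger pad.
Only numpy, scipy, OpenCV 4.12 (cv2) and the standard library are available. Lean on these libraries where they do the work, as an engineer would, in place of code of your own. Each camera call takes 0.05 s, during which the arm holds its last target. There are 200 camera calls.

TASK

Lift the two bamboo lanterns out of their pots and hang them by their crossbars on the forked rack: the tall slim one in the rear pair of notches, the short round one in the front pair, each bar lying down in its notches across both prongs, hanging straight. They are thin and crack easily: grip with no more than 40 N, carry them without knocking anything, and lower them onto the prongs rather than drop or press them. Leave the pots standing about where they are, and do not disturb the bottle, mug, jar and bundle of splints.

Things in the scene. Friction and masses are not known exactly. Their poses are not given: they have to be found in the camera images.
- tall_lantern: The tall, slim one. Plain bamboo, fragile, upright in one of the pots (either). Straight cylindrical shell 56 mm across and 115 mm high; on it a round stem 10 mm across, 50 mm long; on top a level crossbar 110 mm long, 14 wide, 12 high, centred: hold it there. 177 mm tall in all, 70 to 170 g. Origin: centre of the underside; z up, y along the crossbar. Half a turn about z is the same.
- tall_lantern_bar (a point): Centre of the tall lantern's crossbar, 171 mm above its underside; axes as the lantern's.
- round_lantern: The short, round one. Plain bamboo, fragile, upright in one of the pots (either). Barrel-shaped shell 75 mm high, 70 mm across (48 at its ends); on it a round stem 10 mm across, 50 mm long; on top a level crossbar 110 mm long, 14 wide, 12 high, centred: hold it there. 137 mm tall in all, 70 to 170 g. Origin: centre of the underside; z up, y along the crossbar. Half a turn about z is the same.
- round_lantern_bar (a point): Centre of the round lantern's crossbar, 131 mm above its underside; axes as the lantern's.
- pot_a: Dark open round pot, loose, 98 mm across, 80 mm high, wall 5 mm, floor 6 mm thick, 0.45 kg. Origin: centre of its underside. Both pots are alike; one lantern stands in each.
- pot_b: The other pot, the same as pot_a.
- rack: Fixed bamboo fork: two level prongs, open at the near end, on a crosspiece at the far end. x along the prongs, from open end to posts; y across; origin on the table under the root. Prongs 12 mm wide and high, centred at y = -31 and 31 mm, tops at z = 190, ends at x = -235. Crosspiece x 11 to 33, 180 wide, flush with the prongs; posts x = 22, y = -75 and 75; foot 80 x 200 x 16 centred at x = 45.
- fork_mouth (a point): Midway between the prongs' open ends, at the height of their tops (x = -235, z = 190 mm of the rack; axes as the rack's). The clear gap of 50 mm lets in only a stem: bring it in here along the prongs, crossbar above them, shell below. Nothing stands under the prongs.
- rear_notch (a point): Midway between the rear pair of notches (x = -100 of the rack), level with the prong tops (z = 190); axes as the rack's. A hung bar's centre is 6 mm above it. On each prong 45-degree ridges, 8.5 mm high, stand 15.5 mm before and behind each notch centre, leaving a flat floor 14 mm long, widening to 31 mm at the top.
- front_notch (a point): The same for the front pair of notches (x = -190 of the rack), 90 mm nearer the open end. A lantern hung here bars the way to the rear.
- bottle: Bystander: amber bottle, 56 mm across, 180 mm tall, upright. Origin: centre of its underside.
- mug: Bystander: white mug, 72 mm across, 90 mm high, its handle on its +y side. Origin: centre of its underside.
- jar: Bystander: glass jar with a steel cap, 68 mm across, 95 mm tall. Origin: centre of its underside.
- splints: Bystander: tied bundle of flat bamboo splints lying on the table, 200 mm long (its x), 46 mm wide, 21 mm high. Origin: centre of its underside.
Not all that is in view belongs to the job. What is shaped like the pot_a but green or red is not meant.

How it is judged:
By the outcome, as a careful person would: the job done as asked, in the order asked, and still so for the second after the job is handed in, with the robot touching nothing.
It also fails if it takes over 67 s, if anything falls off the work surface, if the arm or the gripper's body presses on something with over 40 N, if the wrist force passes 120 N, or if a joint passes its speed limit or range.

## Working session

There is one attempt and no reset: what is moved stays moved. The work goes in short steps, Python scripts to look and compute and a tool call to move; the robot and the scene stay as the last step left them, time stands still between calls to the robot, and variables do not carry over. Pictures are saved under pics/ and viewed, at most 10 in all, crops included, and the job is handed in when it is done.

Besides the shell and the picture viewer there is one more tool, called after "Call:" as name(argument=value, ...) on one line, values as JSON. send_rows: Moves the arm, as the interface text tells. Shifts and turns lie within -1 to 1; 1 stands for 0.04 m of shift or 0.12 rad of turn. Its arguments: {"type":"object","properties":{"steps":{"type":"array"},"squeeze":{"type":"number"}},"required":["steps"]}

```bash
mkdir -p pics
cat > h.py <<'E'
import numpy as np, cv2
from workcell import env
def grab(n,tag):
    f=env.grab_frame(n); np.savez(f'{tag}.npz',**{k:np.array(v) for k,v in f.items()})
    cv2.imwrite(f'pics/{tag}.png',f['pixels'][...,::-1]); return f
def cloud(f):
    d=np.array(f['depth'],float);K=np.array(f['intrinsics']);T=np.array(f['cam_to_world'])
    v,u=np.mgrid[:480,:640]
    P=np.stack([(u-K[0,2])/K[0,0]*d,(v-K[1,2])/K[1,1]*d,d,np.ones_like(d)],-1)@T.T
    P=P[...,:3]; P[d==0]=np.nan; return P
E
python3 - <<'E'
from h import *
np.set_printoptions(suppress=True,precision=2)
for n in ('scene','top'):
    f=grab(n,n+'0'); print(n,np.array(f['cam_to_world']),f['intrinsics'])
print(env.state())
E
```

```text
scene [[  -0.89    0.36   -0.27  899.23]
 [   0.45    0.73   -0.51  640.46]
 [   0.01   -0.57   -0.82 1170.04]
 [   0.      0.      0.      1.  ]] [[452.25   0.   328.06]
 [  0.   452.25 248.21]
 [  0.     0.     1.  ]]
top [[  -0.03   -1.      0.08  443.49]
 [  -1.      0.03   -0.01    4.96]
 [   0.     -0.08   -1.   1220.74]
 [   0.      0.      0.      1.  ]] [[468.33   0.   323.75]
 [  0.   468.33 244.62]
 [  0.     0.     1.  ]]
{'time_s': 0.1, 'qpos': array([-75.92,  18.35,  89.7 ,   0.  ,  72.04,  -1.15]), 'qvel': array([-0.03, -0.22, -0.3 , -0.08,  0.09,  0.  ]), 'effort': array([ -0.  , -41.33, -23.25,   0.07,   0.04,  -0.  ]), 'ee_pos': array([ 150.93, -554.33,  177.51]), 'ee_rot': array([-179.91,   -0.  ,   15.23]), 'force': array([-0.13, -0.23,  0.62]), 'torque': array([-0.06, -0.01,  0.01]), 'gripper_force': 0.0, 'gripper_width': 91.16096093596211}
```

View pics/scene0.png

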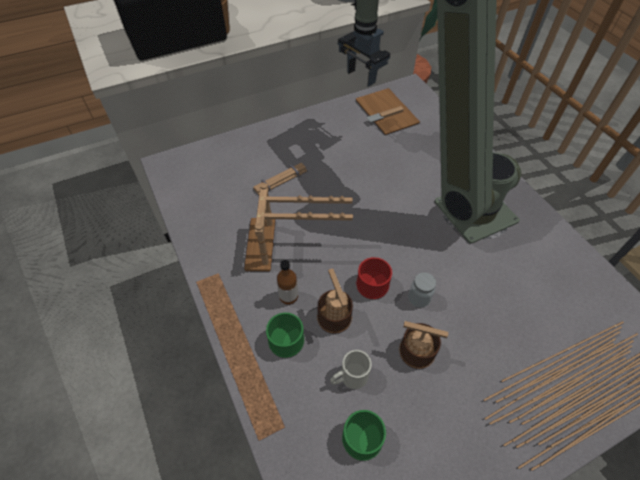

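View pics/top0.png

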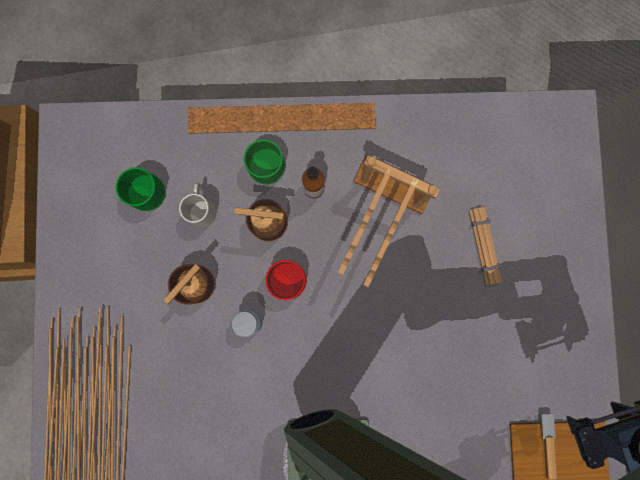

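Top view: the dark pots with lanterns are at (267,219) and (191,285). Lookalikes that are not meant: green pots at (265,160) and (140,188), red pot at (287,280). The rack prongs run from about (342,273)/(367,285) to the crosspiece at (400,178). The bottle is at (313,180), mug (195,208), jar (245,324) and splints (485,246). The bar heights will show which lantern is the tall one.

```bash
cat > m.py <<'E'
from h import *
np.set_printoptions(suppress=True,precision=1)
def load(t): return dict(np.load(t+'.npz'))
def bar(P,c,zmin,r=75):
    m=(np.hypot(P[...,0]-c[0],P[...,1]-c[1])<r)&(P[...,2]>zmin)
    q=P[m]; zt=np.median(np.sort(q[:,2])[-max(10,len(q)//2):]); q=q[q[:,2]>zt-8]
    (cx,cy),(w,h),a=cv2.minAreaRect(q[:,:2].astype(np.float32))
    v=np.linalg.svd(q[:,:2]-q[:,:2].mean(0),full_matrices=False)[2][0]
    return len(q),np.r_[cx,cy,zt],(w,h),np.degrees(np.arctan2(v[1],v[0]))%180
E
python3 - <<'E'
from m import *
ft=load('top0');Pt=cloud(ft);fs=load('scene0');Ps=cloud(fs)
for uv in [(260,213),(184,285),(267,219),(191,285),(313,180),(195,208),(245,324),(485,246),(287,280),(265,160),(345,268),(369,281),(400,178)]:
    print(uv,Pt[uv[1],uv[0]])
for uv in [(260,213),(184,285)]:
    c=Pt[uv[1],uv[0]]
    for P in (Pt,Ps): print(bar(P,c,100))
# rack: points near top height
for P in (Pt,Ps):
    m=(P[...,2]>180)&(P[...,2]<204)&(P[...,0]>380)&(P[...,1]<0)&(P[...,1]>-330)&(P[...,0]<800)
    q=P[m]; print(len(q),q.min(0),q.max(0),np.percentile(q[:,2],[5,25,50,75,95]))
img=ft['pixels'][...,::-1]
a=cv2.resize(img[180:320,150:310],None,fx=2.5,fy=2.5,interpolation=2);b=cv2.resize(img[145:300,325:445],None,fx=2.5,fy=2.5,interpolation=2)
o=np.zeros((400,720,3),np.uint8);o[:350,:400]=a;o[:388,410:710]=b;cv2.imwrite('pics/c1.png',o)
E
```

```text
(260, 213) [604.5 137.5 187.4]
(184, 285) [449.8 320.4 140.7]
(267, 219) [600.1 129.7 121.2]
(191, 285) [449.6 319.8  84.9]
(313, 180) [687.   18.3 138.4]
(195, 208) [650.2 329.9   8.2]
(245, 324) [353.4 189.9  91.1]
(485, 246) [ 529.9 -421.7   11.6]
(287, 280) [456.   93.5  11.1]
(265, 160) [773.2 145.1   7.9]
(345, 268) [477.1 -47.7 188.3]
(369, 281) [447.1 -99.5 189.7]
(400, 178) [ 675.1 -177.2  188.5]
(316, array([605.9, 142.4, 182.4]), (109.23664093017578, 14.745102882385254), np.float64(81.73652192861032))
(234, array([606.2, 144.4, 181.4]), (109.28968048095703, 15.446246147155762), np.float64(81.71287504042793))
(324, array([454. , 326.8, 143.6]), (15.156332969665527, 109.51182556152344), np.float64(137.74967598817926))
(279, array([454. , 328.4, 142.6]), (17.78652572631836, 109.71958923339844), np.float64(137.56465215084899))
2068 [ 436.2 -263.7  180. ] [729.  -31.9 201.5] [185.7 188.4 190.  191.9 197. ]
1370 [ 433.8 -256.6  180.1] [729.5 -29.3 201.1] [181.5 186.3 188.7 190.8 195.6]
```

View pics/c1.png

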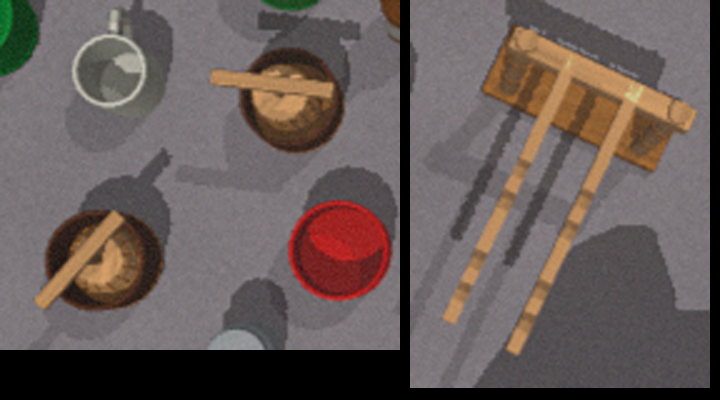

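```bash
cat > r.py <<'E'
from m import *
from scipy.optimize import least_squares
for t in ('top0','scene0'):
    P=cloud(load(t)); m=(P[...,2]>183)&(P[...,2]<203)&(P[...,0]>420)&(P[...,0]<740)&(P[...,1]<0)&(P[...,1]>-300)
    q=P[m]; 
    def loc(p,q=q):
        c,s=np.cos(p[2]),np.sin(p[2]); d=q[:,:2]-p[:2]; return np.c_[d@[c,s],d@[-s,c]]
    p=np.array([675.,-177,np.radians(-25)])
    for _ in range(15):
        l=loc(p); k=(l[:,0]<-5)&(l[:,0]>-225)&(abs(abs(l[:,1])-31)<14)
        f=lambda z:(lambda L:abs(L[:,1])-31)(loc([p[0]-np.sin(z[1])*z[0]*1,p[1]+np.cos(z[1])*z[0],z[1]])[k])
        s=least_squares(f,[0,p[2]],loss='soft_l1',f_scale=3).x
        p=np.array([p[0]-np.sin(s[1])*s[0],p[1]+np.cos(s[1])*s[0],s[1]])
        l=loc(p); pr=(abs(abs(l[:,1])-31)<9)
        cp=l[(abs(l[:,1])>45)&(abs(l[:,1])<88)&(l[:,0]>0)&(l[:,0]<45),0]
        tip=np.percentile(l[pr,0],.3)
        dx=(np.percentile(cp,2)+np.percentile(cp,98))/2-22
        p[:2]+=dx*np.array([np.cos(p[2]),np.sin(p[2])])
    l=loc(p)
    rd=(pr&(q[:,2]>np.median(q[pr,2])+3.5)&(l[:,0]<-60)&(l[:,0]>-225))
    print(t,p[:2],np.degrees(p[2]),'tip',np.percentile(l[pr,0],.3),np.percentile(cp,[2,98]),'z',np.median(q[pr,2]),k.sum())
    print(np.histogram(l[rd,0],bins=np.arange(-225,-55,5)))
    for x in(-190,-100,-235): 
        c,s=np.cos(p[2]),np.sin(p[2]); print(x,p[0]+c*x,p[1]+s*x)
E
python3 r.py
```

```text
top0 [ 660.2 -170.1] -27.293163469511622 tip -233.48349151113862 [11.6 32.4] z 190.08594689989513 1099
(array([ 0,  0,  7, 17, 22,  1,  0,  0,  4, 20, 21,  4,  0,  0,  1,  0,  0,
        0,  0,  0,  1, 21, 16,  1,  0,  0,  1, 15, 18,  7,  0,  0,  1]), array([-225, -220, -215, -210, -205, -200, -195, -190, -185, -180, -175,
       -170, -165, -160, -155, -150, -145, -140, -135, -130, -125, -120,
       -115, -110, -105, -100,  -95,  -90,  -85,  -80,  -75,  -70,  -65,
        -60]))
-190 491.3547544848502 -83.0009141278698
-100 571.335230198918 -124.26983105758116
-235 451.36451662781633 -62.366455663014136
scene0 [ 660.5 -168. ] -27.47105770579257 tip -233.27280961818997 [11.3 32.7] z 188.95979476049496 754
(array([ 1,  0,  3, 10,  9,  0,  0,  1,  2, 10, 13,  6,  1,  2,  0,  2,  0,
        1,  0,  0,  1, 14, 12,  2,  0,  0,  1, 13,  8,  6,  1,  0,  0]), array([-225, -220, -215, -210, -205, -200, -195, -190, -185, -180, -175,
       -170, -165, -160, -155, -150, -145, -140, -135, -130, -125, -120,
       -115, -110, -105, -100,  -95,  -90,  -85,  -80,  -75,  -70,  -65,
        -60]))
-190 491.94414404509257 -80.35118542141322
-100 571.796101068194 -121.86822962714587
-235 452.0181655335419 -59.5926633185469
```

Close crop: the pot with the bar at crop (272,83) holds the slim lantern (bar top z≈182, so the tall one). The pot at crop (80,260) holds the round one (bar top z≈143). The fork's ridges are clearly visible. Tall bar is at (606,143.4) with direction 81.7°. The rear notch is at (571.6,-123), the front notch at (491.7,-81.7), and the rack yaw is -27.4°.

First I'll rise and turn the tool.

Call:
send_rows(steps=[[[0, 0, -0.4, -0.97, 1], [0, 0, -0.4, -0.97, 1], [0, 0, -0.4, -0.97, 1], [0, 0, -0.4, -0.97, 1], [0, 0, -0.4, -0.97, 1]]], squeeze=20)

```text
time_s: 0.52
ee_pos: [151.0, -554.5, 258.5]
ee_rot: [-180.0, -0.0, 48.9]
force: [1.3, 0.0, -1.0]
gripper_width: 91.1
gripper_force: 0.0
```

Call:
send_rows(steps=[[[0, 0, -0.4, -0.97, 1], [0, 0, -0.4, -0.97, 1], [0, 0, -0.4, -0.97, 1], [0, 0, -0.4, -0.97, 1], [0, 0, -0.4, -0.94, 1]]])

```text
time_s: 0.93
ee_pos: [151.0, -554.5, 338.6]
ee_rot: [-180.0, -0.1, 82.0]
force: [-0.3, -0.9, 0.3]
gripper_width: 91.1
gripper_force: 0.0
```

```bash
cat > p.py <<'E'
import sys,numpy as np
from workcell import env
# target x y z yaw -> units in tool axes (shift expressed at current and at target yaw)
t=[float(a) for a in sys.argv[1:5]]; s=env.state(); p=np.array(s['ee_pos']); y=s['ee_rot'][2]
d=np.array(t[:3])-p
for n,a in(('now',y),('tgt',t[3])):
    a=np.radians(a); print(n,np.round([(d[0]*np.cos(a)+d[1]*np.sin(a))/40,(d[0]*np.sin(a)-d[1]*np.cos(a))/40,-d[2]/40],3))
print('turn',round(-np.radians((t[3]-y+180)%360-180)/.12,3),'pos',p.round(1),np.round(s['ee_rot'],2),'F',np.round(s['force'],1),'t',round(s['time_s'],2),'w',round(s['gripper_width'],1),'g',round(s['gripper_force'],1))
E
python3 p.py 606 143.4 300 81.7
```

```text
now [18.855  8.85   0.964]
tgt [18.907  8.738  0.964]
turn 0.049 pos [ 151.  -554.5  338.6] [-1.7998e+02 -5.0000e-02  8.2040e+01] F [-0.3 -0.9  0.3] t 0.93 w 91.1 g 0.0
```

Call:
send_rows(steps=[[[0.755, 0.352, 0, 0, 1], [0.755, 0.352, 0, 0, 1], [0.755, 0.352, 0, 0, 1], [0.755, 0.352, 0, 0, 1], [0.755, 0.352, 0, 0, 1]]])

```text
time_s: 1.35
ee_pos: [242.9, -414.0, 337.8]
ee_rot: [-180.0, -0.0, 81.7]
force: [0.7, 0.1, 0.9]
gripper_width: 91.5
gripper_force: 0.0
```

Call:
send_rows(steps=[[[0.755, 0.352, 0, 0, 1], [0.755, 0.352, 0, 0, 1], [0.755, 0.352, 0, 0, 1], [0.755, 0.352, 0, 0, 1], [0.755, 0.352, 0, 0, 1]]])

```text
time_s: 1.77
ee_pos: [334.2, -274.6, 338.0]
ee_rot: [-180.0, -0.0, 81.7]
force: [-0.2, -0.2, 0.9]
gripper_width: 91.5
gripper_force: 0.0
```

Call:
send_rows(steps=[[[0.755, 0.352, 0, 0, 1], [0.755, 0.352, 0, 0, 1], [0.755, 0.352, 0, 0, 1], [0.755, 0.352, 0, 0, 1], [0.755, 0.352, 0, 0, 1]]])

```text
time_s: 2.18
ee_pos: [425.7, -135.3, 338.0]
ee_rot: [-180.0, 0.0, 81.7]
force: [0.8, -0.3, 0.4]
gripper_width: 91.3
gripper_force: 0.0
```

Call:
send_rows(steps=[[[0.755, 0.352, 0, 0, 1], [0.755, 0.352, 0, 0, 1], [0.755, 0.352, 0, 0, 1], [0.755, 0.352, 0, 0, 1], [0.755, 0.352, 0, 0, 1]]])

```text
time_s: 2.6
ee_pos: [517.1, 3.9, 337.8]
ee_rot: [-180.0, 0.0, 81.7]
force: [-0.0, -1.5, 0.3]
gripper_width: 91.2
gripper_force: 0.0
```

Call:
send_rows(steps=[[[0.755, 0.352, 0, 0, 1], [0.755, 0.352, 0, 0, 1], [0.755, 0.352, 0, 0, 1], [0.755, 0.352, 0, 0, 1], [0.755, 0.352, 0, 0, 1]]])

```text
time_s: 3.02
ee_pos: [608.6, 143.1, 337.6]
ee_rot: [-179.9, 0.0, 81.7]
force: [0.1, -0.8, -0.5]
gripper_width: 91.3
gripper_force: 0.0
```

```bash
python3 p.py 606 143.4 159 81.7
```

```text
now [-1.000e-03 -6.600e-02  4.466e+00]
tgt [-2.000e-03 -6.600e-02  4.466e+00]
turn 0.004 pos [608.6 143.1 337.6] [-1.7995e+02  3.0000e-02  8.1730e+01] F [ 0.1 -0.8 -0.5] t 3.02 w 91.3 g 0.0
```

Call:
send_rows(steps=[[[0, -0.066, 0.6, 0, 1], [0, 0, 0.7, 0, 1], [0, 0, 0.7, 0, 1], [0, 0, 0.7, 0, 1], [0, 0, 0.6, 0, 1]]])

```text
time_s: 3.43
ee_pos: [604.6, 141.9, 203.6]
ee_rot: [-179.9, 0.1, 81.7]
force: [0.2, -0.6, 0.1]
gripper_width: 91.3
gripper_force: 0.0
```

Call:
send_rows(steps=[[[0, 0, 0.5, 0, 1], [0, 0, 0.35, 0, 1], [0, 0, 0.2, 0, 0.7], [0, 0, 0.1, 0, 0.5], [0, 0, 0, 0, 0.4]]])

```text
time_s: 3.85
ee_pos: [605.2, 141.9, 159.5]
ee_rot: [-179.9, 0.0, 81.7]
force: [-0.9, -0.1, -0.5]
gripper_width: 73.8
gripper_force: 0.0
```

Call:
send_rows(steps=[[[0, 0, 0, 0, 0.3], [0, 0, 0, 0, 0.25], [0, 0, 0, 0, 0.22], [0, 0, 0, 0, 0.2], [0, 0, 0, 0, 0.18]]])

```text
time_s: 4.27
ee_pos: [605.8, 142.0, 160.8]
ee_rot: [179.9, -0.0, 81.7]
force: [0.5, -0.2, -1.1]
gripper_width: 40.7
gripper_force: 0.0
```

Call:
send_rows(steps=[[[0, 0, 0, 0, 0.15], [0, 0, 0, 0, 0.12], [0, 0, 0, 0, 0.1], [0, 0, 0, 0, 0], [0, 0, 0, 0, 0]]])

```text
time_s: 4.68
ee_pos: [605.6, 141.9, 160.2]
ee_rot: [180.0, 0.0, 81.7]
force: [0.8, -0.9, 0.2]
gripper_width: 7.6
gripper_force: 0.0
```

```bash
python3 p.py 606 143.4 159 81.7
```

```text
now [0.038 0.006 0.03 ]
tgt [0.038 0.006 0.03 ]
turn 0.002 pos [605.6 141.9 160.2] [1.800e+02 1.000e-02 8.172e+01] F [ 0.8 -0.9  0.2] t 4.68 w 7.6 g 0.0
```

Width is 7.6 mm with no grip, so the fingers are not holding the bar. I'll look before doing anything else.

Run:
```python
from m import *
fs=grab('scene','scene1');ft=grab('top','top1')
a=cv2.resize(fs['pixels'][210:380,250:450,::-1],None,fx=2,fy=2,interpolation=2)
b=cv2.resize(ft['pixels'][140:340,150:350,::-1],None,fx=2,fy=2,interpolation=2)
o=np.zeros((400,800,3),np.uint8);o[:340,:400]=a;o[:400,400:]=b;cv2.imwrite('pics/c2.png',o)
print(env.state())
```

```text
{'time_s': 4.7833, 'qpos': array([12.1, 23.2, 84.8, -0. , 72. , 20.4]), 'qvel': array([ 0. , -0. , -0. , -0.1, -0. ,  0.1]), 'effort': array([ -0. , -45.8, -23.2,   0.1,   0. ,   0. ]), 'ee_pos': array([605.5, 141.9, 160.2]), 'ee_rot': array([-180. ,    0. ,   81.7]), 'force': array([0.6, 0.2, 0.4]), 'torque': array([-0.1, -0.1, -0.1]), 'gripper_force': 0.0, 'gripper_width': 0.9354407844743168}
```

View pics/c2.png

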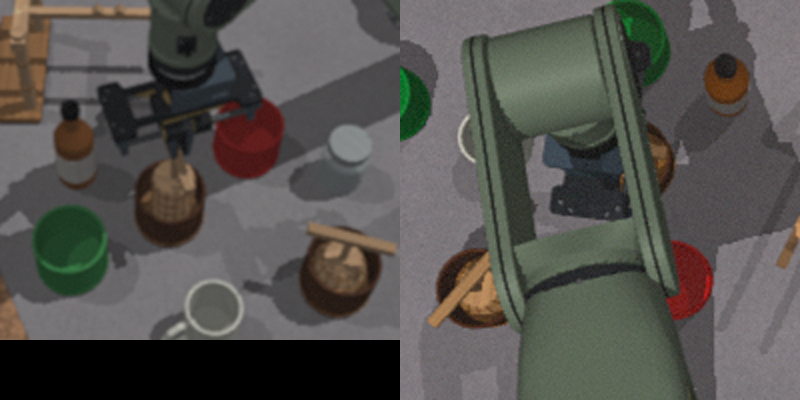

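Run:
```python
from m import *
o=np.zeros((440,800,3),np.uint8)
for i,t in enumerate(('scene0','scene1')):
    f=load(t);T=np.linalg.inv(f['cam_to_world']);K=f['intrinsics']
    a=f['pixels'][240:350,290:390,::-1]
    a=cv2.resize(a,None,fx=4,fy=4,interpolation=2)
    for X in ([605.5,141.9,160.2],[605.5,141.9,179]):
        c=K@(T@np.r_[X,1])[:3];c=c[:2]/c[2];print(t,c)
        cv2.circle(a,(int((c[0]-290+.5)*4),int((c[1]-240+.5)*4)),3,(255,0,0),1)
    o[:,400*i:400*i+400]=a
cv2.imwrite('pics/c3.png',o)
P0=cloud(load('scene0'));P=cloud(load('scene1'))
m=(np.hypot(P[...,0]-606,P[...,1]-143)<60)&(P[...,2]>85)&(P[...,2]<200)
q=P[m]
for z in range(85,200,8):
    k=q[(q[:,2]>=z)&(q[:,2]<z+8)]
    if len(k): print(z,len(k),k.mean(0),k.min(0),k.max(0))
```

```text
scene0 [337.1 290. ]
scene0 [337.3 286.3]
scene1 [337.1 290. ]
scene1 [337.3 286.3]
85 36 [618.4 158.8  89.1] [584.3 110.6  85.3] [642.1 172.1  93. ]
93 27 [615.6 163.6  96.6] [593.4 140.9  93.2] [633.6 172.1 100.8]
101 21 [621.1 161.5 104.9] [601.7 134.1 101.1] [633.6 172.2 108.7]
109 57 [619.  152.8 113.6] [576.9 118.6 109.1] [634.7 172.6 117. ]
117 171 [612.8 144.4 120.1] [580.4 116.2 117. ] [634.1 171.1 124.5]
125 5 [611.8 148.6 126.6] [604.2 123.8 125.5] [623.  170.6 128. ]
133 5 [608.8 147.9 136.8] [606.3 145.5 133.5] [610.6 149.9 140.4]
141 2 [609.1 146.3 144.1] [608.5 144.9 142.2] [609.8 147.8 145.9]
149 3 [609.9 144.5 152.2] [609.4 143.7 149.4] [610.4 145.7 156.7]
165 7 [611.5 148.3 170.9] [605.1  95.  167.1] [619.1 198.1 172.8]
173 46 [612.3 172.1 178.2] [599.8 120.6 173.2] [619.6 199.8 181. ]
181 76 [610.2 173.6 182.7] [600.  120.5 181. ] [620.5 198.3 187.4]
189 5 [602.2 157.3 195.7] [597.  153.4 194.2] [612.5 160.  196.9]
197 3 [605.9 152.1 198.1] [600.6 145.7 197.3] [615.5 158.  198.7]
```

View pics/c3.png

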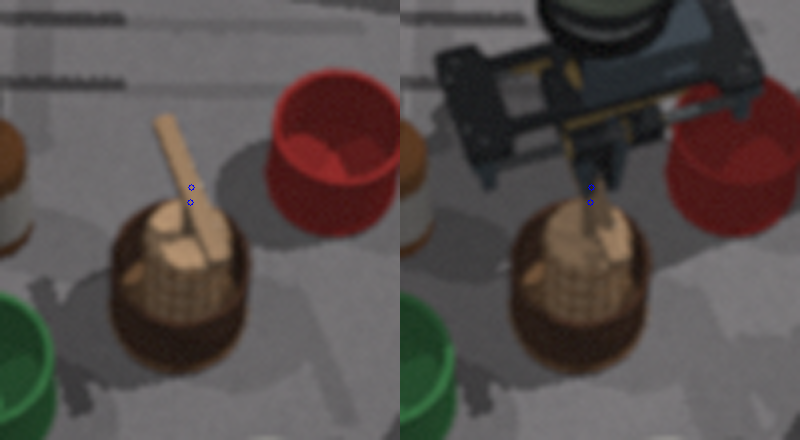

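Run:
```python
from m import *
P=cloud(load('scene1'));P0=cloud(load('scene0'));c=load('scene1')['pixels']
for v in range(268,304,2):
    print(v,' '.join('%4d,%4d,%4d'%tuple(P[v,u]) if P[v,u,0]==P[v,u,0] else '   -   ' for u in range(328,350,2)), '|', c[v,338])
```

```text
268  643, 160, 318  638, 161, 315  634, 163, 315  629, 163, 312  625, 165, 311  621, 166, 311  615, 166, 306  611, 167, 305  605, 167, 300  600, 167, 297  596, 169, 297 | [45 41 28]
270  644, 162, 311  639, 163, 310  634, 163, 307  629, 163, 304  624, 163, 299  619, 164, 298  615, 166, 298  597, 146, 256  598, 156, 272  601, 169, 292  599, 174, 297 | [52 45 33]
272  553,  -6,  -2  634, 154, 285  633, 161, 294  629, 164, 296  625, 166, 297  621, 169, 297  618, 171, 298  611, 168, 289  607, 170, 289  603, 174, 292  601, 178, 296 | [22 23 25]
274  558,   1,   1  634, 155, 278  636, 168, 298  632, 170, 298  628, 171, 296  625, 174, 299  620, 176, 299  614, 173, 290  609, 174, 288  602, 173, 281  602, 180, 291 | [31 33 35]
276  644, 163, 289  641, 167, 291  637, 169, 291  635, 175, 299  630, 176, 297  626, 177, 295  621, 178, 294  616, 179, 291  599, 160, 251  594, 161, 250  602, 182, 285 | [28 31 32]
278  647, 168, 289  642, 170, 288  638, 172, 288  635, 176, 292  631, 177, 291  626, 178, 288  621, 179, 286  602, 156, 238  599, 160, 242  593, 160, 238  509,  39,  -1 | [24 22 24]
280  567
[... 1478 characters left out ...]
121  614, 133, 121  608, 132, 116  609, 145, 138  615, 164, 173  612, 169, 178  608, 172, 181  605, 176, 184  581, 148, 119  563, 130,  76 | [79 65 51]
298  626, 132, 120  622, 136, 123  616, 137, 119  612, 139, 120  609, 145, 127  605, 148, 128  615, 174, 178  611, 178, 183  606, 179, 181  584, 154, 121  563, 132,  68 | [84 69 54]
300  629, 139, 122  624, 140, 120  619, 142, 118  615, 144, 119  611, 148, 122  604, 148, 117  617, 179, 178  614, 183, 182  610, 186, 184  586, 159, 119  565, 136,  66 | [96 79 62]
302  632, 144, 122  626, 144, 117  621, 145, 115  617, 149, 119  613, 153, 122  608, 155, 121  603, 156, 117  617, 189, 184  612, 189, 180  608, 193, 183  564, 136,  52 | [106  87  67]
```

Run:
```python
from m import *
for t,c,r in (('scene0',(151,-554.5),90),('top0',(151,-554.5),90),('scene1',(605.5,142),75)):
    P=cloud(load(t)); m=(np.hypot(P[...,0]-c[0],P[...,1]-c[1])<r)&(P[...,2]>130)
    col=load(t)['pixels'].astype(int); dark=m&(col.max(2)<75)
    q=P[dark]; print(t,len(q),q.min(0),q.max(0))
    print(np.histogram(q[:,2],bins=np.arange(130,340,10)))
    for z in range(160,300,20):
        k=q[(q[:,2]>=z)&(q[:,2]<z+20)]
        if len(k): print(z,len(k),k.min(0),k.max(0))
```

```text
scene0 2214 [  92.5 -643.   212.1] [ 210.8 -464.9  498.8]
(array([  0,   0,   0,   0,   0,   0,   0,   0,  27,  38,  42,  43,  54,
        38,  25,  13,  76, 127, 105, 109]), array([130, 140, 150, 160, 170, 180, 190, 200, 210, 220, 230, 240, 250,
       260, 270, 280, 290, 300, 310, 320, 330]))
200 27 [ 121.7 -606.1  212.1] [ 178.9 -497.5  219.7]
220 80 [ 119.4 -604.6  220.4] [ 180.3 -492.2  239.8]
240 97 [ 117.9 -607.9  240. ] [ 181.9 -490.9  259.9]
260 63 [ 118.5 -609.   260.2] [ 183.6 -493.   279.5]
280 89 [  94.8 -619.   280.5] [ 209.2 -465.1  299.8]
top0 3025 [  95.  -606.6  211.5] [ 203.5 -464.8  407.6]
(array([  0,   0,   0,   0,   0,   0,   0,   0,  25,  67,  49,  39,  29,
        23,   9,   9,  88, 273, 138, 121]), array([130, 140, 150, 160, 170, 180, 190, 200, 210, 220, 230, 240, 250,
       260, 270, 280, 290, 300, 310, 320, 330]))
200 25 [ 140.5 -602.9  211.5] [ 180.8 -499.7  219.9]
220 116 [ 120.8 -603.3  220.2] [ 181.7 -494.9  239.9]
240 68 [ 151.1 -606.6  240. ] [ 183.6 -495.4  259.9]
260 32 [ 164.1 -605.5  260.1] [ 182.2 -594.2  277.5]
280 97 [  99.  -601.4  281. ] [ 203.5 -466.2  299.9]
scene1 4457 [531.1  81.  140.4] [680.4 207.1 592.6]
(array([  0,   2,   0,   2,   7,   2,   7,  23,  23,  20,  22,  12,  11,
         4,  17, 132, 251, 112, 503,  92]), array([130, 140, 150, 160, 170, 180, 190, 200, 210, 220, 230, 240, 250,
       260, 270, 280, 290, 300, 310, 320, 330]))
160 9 [599.8  95.  167.1] [612.2 198.2 179.7]
180 9 [597.  120.5 181.1] [615.5 160.  198.7]
200 46 [593.4 137.2 200.9] [620.2 163.2 219.7]
220 42 [591.7 149.  220.3] [622.2 162.7 239. ]
240 23 [592.7 141.4 240.1] [622.4 163.  258.8]
260 21 [586.5 117.9 260.7] [635.8 182.4 279.9]
280 383 [542.7 106.6 280.2] [676.3 185.5 300. ]
```

The camera shows the real fingertips about 35 mm above the reported TCP z, both at the start and now. At the start the tips were at 212 against a reported 178; now they are at about 197 against 160. So the fingers shut in the air above the bar and nothing was touched. I'll apply z_real ≈ z_reported + 35: open, go about 36 mm lower and close.

Call:
send_rows(steps=[[[0, 0, 0, 0, 1], [0, 0, 0, 0, 1], [0, 0, 0, 0, 1], [0, 0, 0, 0, 1], [0, 0, 0, 0, 1]]])

```text
time_s: 5.2
ee_pos: [605.6, 141.9, 160.2]
ee_rot: [180.0, 0.0, 81.7]
force: [-0.7, -0.3, 0.3]
gripper_width: 31.3
gripper_force: 0.0
```

Call:
send_rows(steps=[[[0, 0, 0, 0, 1], [0, 0, 0, 0, 1], [0, 0, 0, 0, 1], [0, 0, 0, 0, 1], [0, 0, 0, 0, 1]]])

```text
time_s: 5.62
ee_pos: [605.5, 142.0, 160.2]
ee_rot: [180.0, 0.0, 81.7]
force: [-0.5, -0.3, 0.4]
gripper_width: 64.9
gripper_force: 0.0
```

Call:
send_rows(steps=[[[0, 0, 0.15, 0, 1], [0, 0, 0.25, 0, 1], [0, 0, 0.25, 0, 1], [0, 0, 0.15, 0, 1], [0, 0, 0.1, 0, 1]]])

```text
time_s: 6.03
ee_pos: [604.6, 141.7, 122.3]
ee_rot: [-179.8, 0.1, 81.7]
force: [-0.1, 0.2, -0.3]
gripper_width: 90.8
gripper_force: 0.0
```

Call:
send_rows(steps=[[[0, 0, 0, 0, 0.4], [0, 0, 0, 0, 0.3], [0, 0, 0, 0, 0.3], [0, 0, 0, 0, 0.3], [0, 0, 0, 0, 0.3]]])

```text
time_s: 6.45
ee_pos: [605.8, 142.0, 124.7]
ee_rot: [179.9, -0.0, 81.7]
force: [-0.4, 0.1, 0.4]
gripper_width: 60.6
gripper_force: 0.0
```

```bash
python3 p.py 606 143.4 123 81.7
python3 - <<'E'
from m import *
P=cloud(grab('scene','scene2'));c=load('scene2')['pixels'].astype(int)
m=(np.hypot(P[...,0]-606,P[...,1]-142)<70)&(P[...,2]>125)&(P[...,2]<230)
for n,k in(('dark',m&(c.max(2)<75)),('bamboo',m&(c[...,0]-c[...,2]>22))):
    q=P[k];print(n,len(q))
    for z in range(125,230,10):
        s=q[(q[:,2]>=z)&(q[:,2]<z+10)]
        if len(s): print(z,len(s),s.min(0),s.max(0))
E
```

```text
now [ 0.035 -0.001  0.043]
tgt [ 0.035 -0.001  0.043]
turn 0.002 pos [605.8 142.  124.7] [ 1.7995e+02 -1.0000e-02  8.1720e+01] F [-0.4  0.1  0.4] t 6.45 w 60.6 g 0.0
dark 142
135 2 [605.9 146.1 135.3] [607.3 149.1 137. ]
145 2 [571.5 138.2 145.5] [608.4 147.6 154. ]
155 12 [571.8 133.2 159.3] [644.4 165.7 164.7]
165 21 [570.6  94.8 167.3] [646.2 196.  174.8]
175 32 [567.5  93.6 175.3] [647.2 198.4 185. ]
185 20 [567.4 136.5 185.9] [647.4 165.1 194.7]
195 24 [565.7 136.2 195.1] [648.3 166.8 203.5]
205 15 [567.4 140.3 205. ] [647.6 168.  214.7]
215 12 [567.3 145.  215.1] [574.9 165.7 222.6]
225 2 [571.  150.5 225.6] [572.1 157.5 227.2]
bamboo 181
125 10 [605.7 143.6 125. ] [625.5 159.3 133.7]
135 5 [605.9 144.8 135.3] [610.6 149.1 142. ]
145 4 [608.4 143.1 145.5] [610.7 147.6 155. ]
155 1 [641.1 154.7 162.5] [641.1 154.7 162.5]
165 15 [609.6 142.8 165.2] [638.2 197.1 174.8]
175 138 [596.7  91.2 176.1] [637.6 199.2 184.8]
185 6 [608.  140.1 185. ] [638.9 178.1 192.3]
195 2 [565.7 165.2 195.8] [566.7 166.  202.6]
```

The fingers now straddle the bar, with tips at z≈159 and x from 566 to 648. They sit about 5 mm too far in +y along the bar, so I'll correct that and close.

Call:
send_rows(steps=[[[-0.13, 0, 0, 0, 0.3], [0, 0, 0, 0, 0.2], [0, 0, 0, 0, 0.2], [0, 0, 0, 0, 0.2], [0, 0, 0, 0, 0.18]]], squeeze=20)

```text
time_s: 6.92
ee_pos: [604.8, 136.8, 124.3]
ee_rot: [180.0, -0.0, 81.7]
force: [0.2, 0.4, 0.3]
gripper_width: 23.6
gripper_force: 0.0
```

Call:
send_rows(steps=[[[0, 0, 0, 0, 0], [0, 0, 0, 0, 0], [0, 0, 0, 0, 0], [0, 0, 0, 0, 0], [0, 0, 0, 0, 0]]])

```text
time_s: 7.33
ee_pos: [604.8, 136.8, 124.2]
ee_rot: [-180.0, 0.0, 81.7]
force: [-0.5, -0.4, 0.3]
gripper_width: 14.2
gripper_force: 20.0
```

Call:
send_rows(steps=[[[0, 0, 0, 0, 0], [0, 0, 0, 0, 0], [0, 0, 0, 0, 0]]])

```text
time_s: 7.58
ee_pos: [604.8, 136.8, 124.2]
ee_rot: [180.0, 0.0, 81.7]
force: [0.1, -0.1, -0.7]
gripper_width: 13.7
gripper_force: 20.0
```

Grip is 13.7 mm wide at 20 N. I'll lift by about 112 mm.

Call:
send_rows(steps=[[[0, 0, -0.05, 0, 0], [0, 0, -0.1, 0, 0], [0, 0, -0.15, 0, 0], [0, 0, -0.2, 0, 0], [0, 0, -0.25, 0, 0]]])

```text
time_s: 8.0
ee_pos: [604.6, 136.7, 154.8]
ee_rot: [-180.0, 0.0, 81.7]
force: [-0.9, -0.3, -0.6]
gripper_width: 13.4
gripper_force: 20.0
```

Call:
send_rows(steps=[[[0, 0, -0.3, 0, 0], [0, 0, -0.3, 0, 0], [0, 0, -0.3, 0, 0], [0, 0, -0.3, 0, 0], [0, 0, -0.3, 0, 0]]])

```text
time_s: 8.42
ee_pos: [605.0, 136.9, 216.1]
ee_rot: [179.9, -0.0, 81.7]
force: [0.1, -0.6, -0.8]
gripper_width: 13.9
gripper_force: 20.0
```

Call:
send_rows(steps=[[[0, 0, -0.25, 0, 0], [0, 0, -0.2, 0, 0], [0, 0, -0.1, 0.2, 0], [0, 0, 0, 0.35, 0], [0, 0, 0, 0.45, 0]]])

```text
time_s: 8.83
ee_pos: [604.8, 136.8, 236.6]
ee_rot: [180.0, -0.0, 74.6]
force: [-0.2, -0.7, -1.5]
gripper_width: 13.5
gripper_force: 20.0
```

Call:
send_rows(steps=[[[0, 0, 0, 0.5, 0], [0, 0, 0, 0.5, 0], [0, 0, 0, 0.4, 0], [0, 0, 0, 0.25, 0], [0, 0, 0, 0.13, 0]]])

```text
time_s: 9.25
ee_pos: [604.6, 136.7, 236.0]
ee_rot: [-180.0, 0.0, 62.5]
force: [-0.4, -0.4, -1.1]
gripper_width: 13.6
gripper_force: 20.0
```

```bash
python3 p.py 400 40 236 62.6; python3 p.py 367 -21 236 62.6|tail -2
python3 - <<'E'
from m import *
f=grab('scene','scene3');P=cloud(f)
print(bar(P,(606,143),260))
P=P[(np.hypot(P[...,0]-606,P[...,1]-140)<45)&(P[...,2]>90)&(P[...,2]<230)]
print(len(P));
for z in range(90,240,15):
    s=P[(P[:,2]>=z)&(P[:,2]<z+15)]
    if len(s): print(z,len(s),s.min(0),s.max(0))
E
```

```text
now [-4.507e+00 -3.419e+00 -1.000e-03]
tgt [-4.501e+00 -3.428e+00 -1.000e-03]
turn -0.016 pos [604.6 136.7 236. ] [-1.7997e+02  4.0000e-02  6.2490e+01] F [-0.4 -0.4 -1.1] t 9.25 w 13.6 g 20.0
tgt [-6.234e+00 -3.458e+00 -1.000e-03]
turn -0.016 pos [604.6 136.7 236. ] [-1.7997e+02  4.0000e-02  6.2490e+01] F [-0.4 -0.4 -1.1] t 9.25 w 13.6 g 20.0
(2506, array([592.6, 136.7, 637.1]), (97.44925689697266, 116.32341003417969), np.float64(102.5141778063813))
524
105 6 [606.7 158.7 116. ] [625.  168.6 119.7]
120 55 [583.9 131.7 120.1] [635.6 172.3 134.9]
135 49 [586.5 135.1 135.1] [635.3 171.6 150. ]
150 72 [581.1 129.7 150.3] [635.4 171.5 164.9]
165 65 [583.  132.8 165.6] [635.5 172.2 179.9]
180 57 [589.8 129.7 180.1] [635.3 172.  194.3]
195 79 [580.5 129.  195.7] [636.3 171.6 209.5]
210 75 [578.5 124.7 210.1] [635.1 171.9 224.9]
225 66 [579.4 121.9 225. ] [635.5 171.7 230. ]
```

The lantern hangs plumb, with its axis at scene (607.5,144) and base at z≈117. I'll carry it to the staging point in front of the fork mouth, keeping wide of the prong tips.

Call:
send_rows(steps=[[[-0.075, -0.057, 0, 0, 0], [-0.15, -0.114, 0, 0, 0], [-0.225, -0.171, 0, 0, 0], [-0.3, -0.228, 0, 0, 0], [-0.375, -0.285, 0, 0, 0]]])

```text
time_s: 9.72
ee_pos: [553.0, 112.3, 235.9]
ee_rot: [-180.0, 0.0, 62.6]
force: [0.2, -0.4, -1.5]
gripper_width: 13.9
gripper_force: 20.0
```

Call:
send_rows(steps=[[[-0.375, -0.285, 0, 0, 0], [-0.375, -0.285, 0, 0, 0], [-0.375, -0.285, 0, 0, 0], [-0.375, -0.285, 0, 0, 0], [-0.375, -0.285, 0, 0, 0]]])

```text
time_s: 10.13
ee_pos: [466.9, 71.6, 236.3]
ee_rot: [-180.0, 0.0, 62.6]
force: [0.3, -0.4, -0.8]
gripper_width: 13.9
gripper_force: 20.0
```

Call:
send_rows(steps=[[[-0.375, -0.285, 0, 0, 0], [-0.375, -0.285, 0, 0, 0], [-0.375, -0.285, 0, 0, 0], [-0.225, -0.171, 0, 0, 0], [-0.15, -0.114, 0, 0, 0]]])

```text
time_s: 10.55
ee_pos: [398.9, 39.4, 236.5]
ee_rot: [180.0, -0.0, 62.6]
force: [-0.2, 0.0, -1.2]
gripper_width: 13.7
gripper_force: 20.0
```

Call:
send_rows(steps=[[[-0.2, 0, 0, 0, 0], [-0.35, -0.01, 0, 0, 0], [-0.4, -0.02, 0, 0, 0], [-0.4, -0.02, 0, 0, 0], [-0.25, 0, 0, 0, 0]]])

```text
time_s: 10.97
ee_pos: [369.0, -17.1, 236.2]
ee_rot: [180.0, 0.0, 62.6]
force: [-0.5, 0.1, -1.6]
gripper_width: 13.8
gripper_force: 20.0
```

Call:
send_rows(steps=[[[-0.15, 0, 0, 0, 0], [-0.05, 0, 0, 0, 0], [0, 0, 0, 0, 0], [0, 0, 0, 0, 0]]])

```text
time_s: 11.3
ee_pos: [366.1, -22.8, 236.2]
ee_rot: [180.0, -0.0, 62.6]
force: [-0.1, -0.2, -1.2]
gripper_width: 14.0
gripper_force: 20.0
```

```bash
cat > ck.py <<'E'
from m import *
import sys
# rack-frame location of bamboo points near the held lantern; args: camera tag zcut
cam,tag=sys.argv[1:3]
P=cloud(grab(cam,tag)); o={'scene':(660.5,-168.,-27.47),'top':(660.2,-170.1,-27.29)}[cam]
a=np.radians(o[2]); d=P[...,:2]-o[:2]
L=np.stack([d@[np.cos(a),np.sin(a)],d@[-np.sin(a),np.cos(a)],P[...,2]],-1)
s=env.state(); r=s['ee_pos'][:2]-np.array(o[:2]); print('tool in rack',r@[np.cos(a),np.sin(a)],r@[-np.sin(a),np.cos(a)],s['ee_pos'][2],'yaw',s['ee_rot'][2],'F',s['force'],s['gripper_width'],s['gripper_force'],s['time_s'])
x0,x1,z0,z1=map(float,sys.argv[3:7])
q=L[(L[...,0]>x0)&(L[...,0]<x1)&(abs(L[...,1])<75)&(L[...,2]>z0)&(L[...,2]<z1)]
for z in np.arange(z0,z1,12):
    k=q[(q[:,2]>=z)&(q[:,2]<z+12)]
    if len(k)>3: print(z,len(k),k.min(0),k.max(0))
E
python3 ck.py scene s4 -400 -260 60 330
```

```text
tool in rack -328.2712370822159 -6.923929625174103 236.20824742218724 yaw 62.61920898703561 F [-0.5  0.  -0.9] 14.044190167044908 19.99991476535797 11.35
108.0 8 [-345.5   10.1  115.6] [-305.    25.3  119.3]
120.0 39 [-356.3   -0.7  120.9] [-301.2   28.9  132. ]
132.0 50 [-354.6    0.   132.1] [-300.    29.8  143.6]
144.0 51 [-356.3    6.4  144.3] [-301.5   29.5  156. ]
156.0 56 [-354.2   -0.3  156.1] [-300.7   30.5  167.7]
168.0 50 [-355.6    0.5  168.2] [-300.3   29.8  179.6]
180.0 61 [-355.2   -2.1  180.4] [-301.2   28.1  191.9]
192.0 58 [-355.9   -3.7  192.3] [-300.1   30.3  203.5]
204.0 54 [-354.9    0.3  204.4] [-301.6   29.9  215.6]
216.0 71 [-358.4  -12.9  216.2] [-300.3   29.9  227.9]
228.0 177 [-355.6  -24.7  228.1] [-302.4   28.2  238.3]
240.0 7 [-328.4   -0.2  240.8] [-324.9    6.2  251.5]
252.0 4 [-327.2   -2.   252.7] [-324.9    2.7  259.5]
264.0 7 [-342.8    0.2  265.8] [-316.2   10.4  274.4]
276.0 38 [-346.5   -2.2  276. ] [-313.2   55.2  287.9]
288.0 159 [-347.6  -40.2  288.2] [-311.8   56.3  299.8]
300.0 37 [-346.6  -16.   300.6] [-311.8   12.7  311.7]
312.0 40 [-349.1  -16.4  312.2] [-311.    16.1  323.9]
324.0 21 [-349.2  -23.5  324.5] [-310.3   12.3  329.7]
```

The lantern is plumb in the rack frame at x=-328, y≈+1, with the fingers at y≈0, so it is well aligned. I'll descend 73 mm and then go in along the prongs.

Call:
send_rows(steps=[[[0, 0, 0.1, 0, 0], [-0.02, 0, 0.2, 0, 0], [0, 0, 0.3, 0, 0], [0, 0, 0.3, 0, 0], [0, 0, 0.3, 0, 0]]])

```text
time_s: 11.77
ee_pos: [364.9, -23.5, 187.0]
ee_rot: [-180.0, 0.0, 62.6]
force: [-0.2, 0.2, -2.1]
gripper_width: 13.9
gripper_force: 20.0
```

Call:
send_rows(steps=[[[0, 0, 0.3, 0, 0], [0, 0, 0.2, 0, 0], [0, 0, 0.1, 0, 0], [0, 0.05, 0.03, 0, 0], [0, 0.1, 0, 0, 0]]])

```text
time_s: 12.18
ee_pos: [370.5, -26.5, 162.9]
ee_rot: [-180.0, 0.0, 62.6]
force: [0.2, -0.3, -1.0]
gripper_width: 13.7
gripper_force: 20.0
```

Call:
send_rows(steps=[[[0, 0.15, 0, 0, 0], [0, 0.2, 0, 0, 0], [0, 0.25, 0, 0, 0], [0, 0.25, 0, 0, 0], [0, 0.25, 0, 0, 0]]])

```text
time_s: 12.6
ee_pos: [411.0, -47.5, 163.2]
ee_rot: [180.0, -0.0, 62.6]
force: [-0.4, 0.2, -1.1]
gripper_width: 14.0
gripper_force: 20.0
```

Call:
send_rows(steps=[[[0, 0.25, 0, 0, 0], [0, 0.2, 0, 0, 0], [0, 0.15, 0, 0, 0], [0, 0.1, 0, 0, 0], [0, 0.05, 0, 0, 0]]])

```text
time_s: 13.02
ee_pos: [436.7, -60.9, 162.9]
ee_rot: [-180.0, 0.0, 62.6]
force: [0.3, 0.5, -1.4]
gripper_width: 14.1
gripper_force: 20.0
```

```bash
python3 ck.py scene s5 -310 -200 30 260
```

```text
tool in rack -247.95651880052557 -8.113583293988047 162.91172923376595 yaw 62.591411162469676 F [-0.1  0.6 -1.1] 13.95396283363109 19.999542832374573 13.0667
42.0 21 [-271.4    4.5   44.3] [-222.5   25.4   53.9]
54.0 49 [-277.6    0.6   54.1] [-222.1   28.7   66. ]
66.0 39 [-273.1   -4.1   66.1] [-221.6   28.2   77.7]
78.0 47 [-275.4   -6.8   78.2] [-221.    28.1   89.5]
90.0 46 [-277.2   -1.5   90. ] [-223.2   28.6  101.9]
102.0 53 [-276.9   -3.7  102.5] [-220.2   27.2  113.9]
114.0 45 [-275.2    7.1  114.1] [-222.1   28.   125.8]
126.0 50 [-278.    -0.1  126.5] [-221.9   30.1  137.9]
138.0 42 [-275.9    9.5  138.1] [-223.8   28.8  149.9]
150.0 156 [-275.8  -22.7  150.2] [-223.7   30.2  162. ]
162.0 12 [-272.2  -11.3  162.2] [-223.3   21.5  173.5]
174.0 56 [-245.2  -37.2  175.3] [-200.    37.   185.9]
186.0 99 [-261.   -39.6  186.1] [-201.9   37.8  197.6]
198.0 21 [-265.5  -33.2  198.1] [-204.4   51.5  210. ]
210.0 130 [-265.   -57.8  210.3] [-234.5   54.7  222. ]
222.0 58 [-267.1  -54.3  222. ] [-233.4   51.4  233.8]
234.0 26 [-268.8    5.7  234.9] [-233.    10.9  245.6]
246.0 37 [-269.8  -24.1  246.9] [-229.4   11.2  257.6]
```

Aligned at the mouth: axis x≈-249, y≈0.5, bar at z≈210–222. I'll go in 148 mm.

Call:
send_rows(steps=[[[0, 0.05, 0, 0, 0], [0, 0.1, 0, 0, 0], [0, 0.15, 0, 0, 0], [0, 0.2, 0, 0, 0], [0, 0.25, 0, 0, 0]]])

```text
time_s: 13.48
ee_pos: [463.5, -74.6, 163.2]
ee_rot: [180.0, -0.0, 62.6]
force: [-0.4, 0.1, -0.9]
gripper_width: 13.6
gripper_force: 20.0
```

Call:
send_rows(steps=[[[0, 0.25, 0, 0, 0], [0, 0.25, 0, 0, 0], [0, 0.25, 0, 0, 0], [0, 0.25, 0, 0, 0], [0, 0.25, 0, 0, 0]]])

```text
time_s: 13.9
ee_pos: [508.3, -98.0, 162.9]
ee_rot: [-180.0, 0.0, 62.6]
force: [0.0, 0.0, -1.4]
gripper_width: 14.0
gripper_force: 20.0
```

Call:
send_rows(steps=[[[0, 0.25, 0, 0, 0], [0, 0.25, 0, 0, 0], [0, 0.25, 0, 0, 0], [0, 0.25, 0, 0, 0], [0, 0.2, 0, 0, 0]]])

```text
time_s: 14.32
ee_pos: [551.0, -120.0, 163.0]
ee_rot: [180.0, 0.0, 62.6]
force: [0.1, 0.3, -1.3]
gripper_width: 13.8
gripper_force: 20.0
```

Call:
send_rows(steps=[[[0, 0.2, 0, 0, 0], [0, 0.15, 0, 0, 0], [0, 0.1, 0, 0, 0], [0, 0.06, 0, 0, 0], [0, 0, 0, 0, 0]]])

```text
time_s: 14.73
ee_pos: [568.3, -129.0, 162.9]
ee_rot: [-180.0, 0.0, 62.6]
force: [-0.2, 0.9, -1.2]
gripper_width: 13.9
gripper_force: 20.0
```

```bash
python3 ck.py scene s6 -140 -60 30 240
```

```text
tool in rack -100.23328805981242 -7.965457320514102 162.96999901777542 yaw 62.601136739458354 F [ 0.   0.6 -0.8] 13.808340978669614 19.99976545572281 14.7833
42.0 20 [-124.6   13.3   42. ] [-85.2  26.7  53.8]
54.0 51 [-127.6   -3.8   54.2] [-72.1  28.9  66. ]
66.0 34 [-127.8    8.3   66.3] [-76.3  29.1  77.7]
78.0 54 [-127.8    2.2   78.1] [-73.6  28.4  89.9]
90.0 38 [-128.     7.2   90.2] [-74.7  28.5 102. ]
102.0 53 [-128.     1.8  102.1] [-74.8  28.4 113.8]
114.0 43 [-128.2    3.6  114.1] [-75.1  28.4 125.8]
126.0 51 [-128.4   -2.   126.1] [-72.3  28.9 137.6]
138.0 48 [-128.   -12.6  138.5] [-76.5  30.  149.9]
150.0 88 [-125.5  -24.4  150.7] [-75.7  28.1 161.8]
174.0 84 [-139.5  -41.7  176. ] [-61.6  36.6 185.8]
186.0 156 [-139.6  -40.2  186.1] [-60.1  39.4 197.7]
198.0 17 [-118.     3.7  198.7] [-87.5  51.  209.1]
210.0 136 [-118.3  -57.1  210.1] [-85.   54.9 222. ]
222.0 61 [-118.6  -55.   222. ] [-82.9  53.3 233.5]
234.0 16 [-118.6    5.9  234.4] [-83.1  11.6 239.8]
```

Call:
send_rows(steps=[[[0, 0.01, 0.04, 0, 0], [0, 0, 0.07, 0, 0], [0, 0, 0.07, 0, 0], [0, 0, 0.07, 0, 0], [0, 0, 0.05, 0, 0]]])

```text
time_s: 15.2
ee_pos: [568.0, -128.9, 150.6]
ee_rot: [-180.0, 0.0, 62.6]
force: [0.3, 0.6, -0.8]
gripper_width: 14.0
gripper_force: 20.0
```

Call:
send_rows(steps=[[[0, 0, 0.05, 0, 0], [0, 0, 0.04, 0, 0], [0, 0, 0.03, 0, 0], [0, 0, 0.02, 0, 0], [0, 0, 0, 0, 0]]])

```text
time_s: 15.62
ee_pos: [568.3, -129.0, 145.3]
ee_rot: [-180.0, 0.0, 62.6]
force: [0.0, 0.5, -0.6]
gripper_width: 13.9
gripper_force: 20.0
```

Call:
send_rows(steps=[[[0, 0, 0.02, 0, 0], [0, 0, 0, 0, 0]]])

```text
time_s: 15.78
ee_pos: [568.5, -129.1, 144.7]
ee_rot: [180.0, 0.0, 62.6]
force: [-0.6, -0.4, -1.3]
gripper_width: 13.6
gripper_force: 20.0
```

```bash
python3 ck.py scene s7 -140 -60 30 230|cut -c1-150;python3 - <<'E'
import cv2
a=cv2.imread('pics/s7.png')[180:290,210:350]; cv2.imwrite('pics/c4.png',cv2.resize(a,None,fx=5,fy=5,interpolation=2))
E
```

```text
tool in rack -99.57986766737334 -7.8917984598748845 144.77181546704395 yaw 62.60135284382116 F [ 0.4  0.2 -1. ] 13.73179410805533 19.999836087226868 1
30.0 34 [-124.4   -1.    30.4] [-71.5  27.7  42. ]
42.0 43 [-127.5   -3.1   42.5] [-71.5  28.5  53.6]
54.0 50 [-127.6   -3.3   54.1] [-72.3  29.3  66. ]
66.0 37 [-127.7    4.6   66.1] [-76.2  28.6  77.4]
78.0 50 [-127.9    3.8   78. ] [-73.8  28.5  89.7]
90.0 42 [-127.9    3.9   90.4] [-74.6  28.  101.2]
102.0 46 [-128.2    3.   102.1] [-75.1  28.3 113.5]
114.0 43 [-128.1   -1.5  114.1] [-71.9  27.8 125.8]
126.0 68 [-128.5   -0.4  126.3] [-72.4  30.6 137.9]
138.0 70 [-125.6  -21.1  138. ] [-76.3  26.2 145.1]
174.0 80 [-139.5  -33.7  176.5] [-61.9  37.4 185.9]
186.0 165 [-139.5  -39.5  186.1] [-60.   55.1 197.9]
198.0 158 [-118.2  -54.5  198. ] [-82.5  55.5 210. ]
210.0 21 [-118.3    4.9  211.2] [-84.9  13.1 220.5]
222.0 20 [-118.5    5.3  222.2] [-82.6  10.4 229.8]
```

View pics/c4.png

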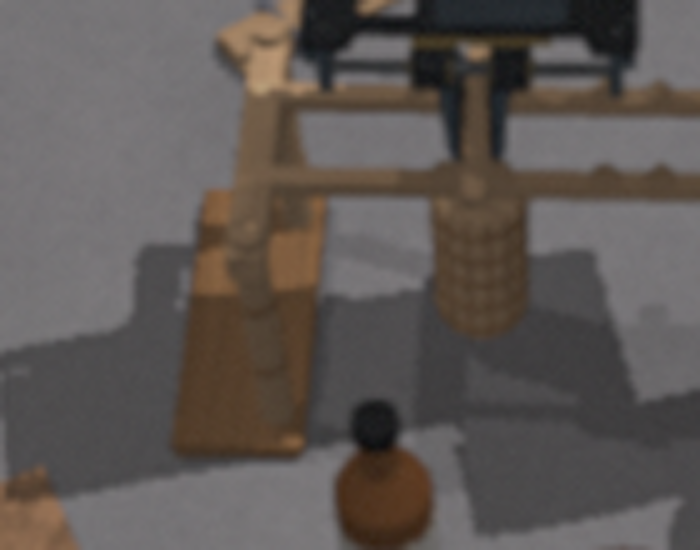

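The picture shows the bar between the rear ridges at about (470,180), fingers in the gap and shell hanging free. I'll lower in half-millimetre rows and watch for the weight to come off.

Call:
send_rows(steps=[[[0, 0, 0.015, 0, 0], [0, 0, 0, 0, 0]]])

```text
time_s: 16.0
ee_pos: [568.7, -129.2, 144.3]
ee_rot: [179.9, -0.0, 62.6]
force: [0.8, 0.1, 0.1]
gripper_width: 13.9
gripper_force: 20.0
```

Call:
send_rows(steps=[[[0, 0, 0.015, 0, 0], [0, 0, 0, 0, 0]]])

```text
time_s: 16.17
ee_pos: [569.0, -129.3, 143.9]
ee_rot: [179.9, -0.0, 62.6]
force: [1.4, -0.1, 1.4]
gripper_width: 13.4
gripper_force: 20.0
```

Call:
send_rows(steps=[[[0, 0, 0.01, 0, 0], [0, 0, 0, 0, 0]]])

```text
time_s: 16.33
ee_pos: [569.1, -129.3, 143.7]
ee_rot: [179.9, -0.0, 62.6]
force: [2.1, -0.3, 2.6]
gripper_width: 13.6
gripper_force: 20.0
```

Contact was made. The sideways push of about +2 N along +rack x shows the bar touching the near ridge flank, so I'll ease 0.8 mm deeper.

Call:
send_rows(steps=[[[0, 0.02, 0, 0, 0], [0, 0, 0, 0, 0]]])

```text
time_s: 16.5
ee_pos: [569.5, -129.5, 143.3]
ee_rot: [179.9, -0.0, 62.6]
force: [1.2, -0.3, 2.6]
gripper_width: 14.0
gripper_force: 20.0
```

Call:
send_rows(steps=[[[0, 0.02, 0, 0, 0], [0, 0, 0, 0, 0]]])

```text
time_s: 16.67
ee_pos: [569.7, -129.7, 143.0]
ee_rot: [-180.0, 0.0, 62.6]
force: [1.0, -0.6, 2.9]
gripper_width: 14.0
gripper_force: 20.0
```

Call:
send_rows(steps=[[[0, 0.01, 0, 0, 0], [0, 0, 0, 0, 0.18], [0, 0, 0, 0, 0.2], [0, 0, 0, 0, 0.3], [0, 0, 0, 0, 0.4]]])

```text
time_s: 17.08
ee_pos: [569.8, -129.9, 142.6]
ee_rot: [-179.9, 0.0, 62.6]
force: [-0.8, -0.7, 0.5]
gripper_width: 28.8
gripper_force: 0.0
```

Call:
send_rows(steps=[[[0, 0, 0, 0, 0.4], [0, 0, 0, 0, 0.4], [0, 0, 0, 0, 0.4], [0, 0, 0, 0, 0.4]]])

```text
time_s: 17.42
ee_pos: [570.1, -130.0, 143.0]
ee_rot: [180.0, 0.0, 62.6]
force: [-0.1, 0.2, -0.3]
gripper_width: 36.5
gripper_force: 0.0
```

```bash
python3 ck.py scene s8 -140 -60 20 240
```

```text
tool in rack -97.74842469435382 -7.941482926163605 143.02412496580274 yaw 62.59821720102367 F [ 0.9 -0.4 -0.5] 36.516208289922766 0.0 17.4667
20.0 11 [-124.2   10.8   21.4] [-74.7  26.9  31.1]
32.0 45 [-127.3   -2.7   32.7] [-71.3  28.7  43.5]
44.0 38 [-127.3    0.1   44.2] [-75.2  28.   55.7]
56.0 51 [-127.5   -1.6   56.2] [-72.5  29.1  67.9]
68.0 39 [-124.9    9.2   68.3] [-73.5  27.5  80. ]
80.0 50 [-127.8   -5.9   80.6] [-73.7  29.1  92. ]
92.0 38 [-125.2    1.6   92.1] [-71.2  27.5 104. ]
104.0 55 [-128.1   -3.6  104. ] [-71.4  28.9 116. ]
116.0 47 [-128.1   -1.8  116.1] [-75.9  29.2 127.8]
128.0 108 [-128.3  -28.2  128.1] [-72.6  27.8 140. ]
140.0 20 [-122.7  -18.5  140. ] [-76.1  29.3 142.4]
176.0 112 [-139.5  -41.7  177.4] [-61.8  37.  187.9]
188.0 196 [-139.5  -57.2  188.1] [-60.3  54.4 200. ]
200.0 117 [-126.4  -55.8  200.1] [-71.   55.6 211.3]
212.0 29 [-129.3  -16.6  212.2] [-71.2  12.1 222.7]
224.0 36 [-129.5  -22.2  224.2] [-69.   12.3 235.7]
236.0 8 [-129.6  -14.4  236.1] [-72.3  10.7 238.7]
```

Released, and the lantern still hangs plumb in the rear notches. I'll go straight up and then turn for the round lantern.

Call:
send_rows(steps=[[[0, 0, -0.1, 0, 0.4], [0, 0, -0.2, 0, 0.4], [0, 0, -0.3, 0, 0.4], [0, 0, -0.4, 0, 0.4], [0, 0, -0.5, 0, 0.4]]])

```text
time_s: 17.88
ee_pos: [569.6, -129.8, 203.5]
ee_rot: [-179.9, 0.0, 62.6]
force: [0.3, 0.0, -0.5]
gripper_width: 36.8
gripper_force: 0.0
```

Call:
send_rows(steps=[[[0, 0, -0.5, -0.2, 0.6], [0, 0, -0.4, -0.6, 0.8], [0, 0, -0.3, -0.9, 1], [0, 0, 0, -0.9, 1], [0, 0, 0, -0.9, 1]]])

```text
time_s: 18.3
ee_pos: [570.8, -130.1, 253.2]
ee_rot: [179.8, 0.0, 87.0]
force: [-0.1, -0.0, -0.2]
gripper_width: 66.8
gripper_force: 0.0
```

Call:
send_rows(steps=[[[0, 0, 0, -0.9, 1], [0, 0, 0, -0.9, 1], [0, 0, 0, -0.9, 1], [0, 0, 0, -0.9, 1], [0, 0, 0, -0.9, 1]]])

```text
time_s: 18.72
ee_pos: [570.3, -130.0, 252.0]
ee_rot: [180.0, 0.0, 117.9]
force: [-1.1, 0.4, -0.6]
gripper_width: 91.4
gripper_force: 0.0
```

Call:
send_rows(steps=[[[0, 0, 0, -0.9, 1], [0, 0, 0, -0.9, 1], [0, 0, 0, -0.8, 1], [0, 0, 0, -0.3, 1]]])

```text
time_s: 19.05
ee_pos: [570.3, -130.0, 252.0]
ee_rot: [180.0, 0.1, 137.8]
force: [-0.5, -0.6, -0.5]
gripper_width: 91.2
gripper_force: 0.0
```

```bash
python3 p.py 452 323 250 137.6
```

```text
now [9.803 6.397 0.05 ]
tgt [9.821 6.37  0.05 ]
turn 0.023 pos [ 570.3 -130.   252. ] [1.7997e+02 6.0000e-02 1.3776e+02] F [-0.5 -0.6 -0.5] t 19.05 w 91.2 g 0.0
```

Call:
send_rows(steps=[[[0.4, 0.26, 0, 0, 1], [0.7, 0.455, 0, 0, 1], [0.7, 0.455, 0, 0, 1], [0.7, 0.455, 0, 0, 1], [0.7, 0.455, 0, 0, 1]]])

```text
time_s: 19.47
ee_pos: [531.5, 19.0, 252.0]
ee_rot: [179.9, 0.1, 137.5]
force: [0.2, -0.3, 0.5]
gripper_width: 91.1
gripper_force: 0.0
```

Call:
send_rows(steps=[[[0.7, 0.455, 0, 0, 1], [0.7, 0.455, 0, 0, 1], [0.7, 0.455, 0, 0, 1], [0.7, 0.455, 0, 0, 1], [0.7, 0.455, 0, 0, 1]]])

```text
time_s: 19.88
ee_pos: [489.5, 181.0, 252.1]
ee_rot: [179.9, 0.1, 137.5]
force: [0.7, 0.2, -0.3]
gripper_width: 91.2
gripper_force: 0.0
```

Call:
send_rows(steps=[[[0.7, 0.455, 0, 0, 1], [0.7, 0.455, 0, 0, 1], [0.7, 0.455, 0, 0, 1], [0.7, 0.455, 0, 0, 1], [0.32, 0.2, 0, 0, 1]]])

```text
time_s: 20.3
ee_pos: [451.4, 327.0, 251.8]
ee_rot: [179.9, -0.1, 137.7]
force: [-0.2, 0.1, -0.4]
gripper_width: 91.4
gripper_force: 0.0
```

Call:
send_rows(steps=[[[0, 0, 0.5, 0, 1], [0, 0, 0.8, 0, 1], [0, 0, 0.8, 0, 1], [0, 0, 0.6, 0, 1], [0, 0, 0.3, 0, 1]]])

```text
time_s: 20.72
ee_pos: [450.9, 322.4, 128.5]
ee_rot: [-179.7, -0.1, 137.6]
force: [-0.6, -0.8, 0.0]
gripper_width: 91.2
gripper_force: 0.0
```

```bash
cat > fg.py <<'E'
from m import *
import sys
# finger / bar extents in tool axes about bar centre (scene camera)
cx,cy,yaw,z0,z1=map(float,sys.argv[2:7]); f=grab('scene',sys.argv[1]);P=cloud(f);c=f['pixels'].astype(int)
a=np.radians(yaw); d=P[...,:2]-[cx,cy]
L=np.stack([d@[np.cos(a),np.sin(a)],d@[np.sin(a),-np.cos(a)],P[...,2]],-1)
m=(abs(L[...,0])<70)&(abs(L[...,1])<70)&(L[...,2]>z0)&(L[...,2]<z1)
for n,k in(('dark',m&(c.max(2)<78)&(c[...,0]-c[...,2]<15)),('bamboo',m&(c[...,0]-c[...,2]>22))):
    q=L[k];print(n,len(q))
    for z in np.arange(z0,z1,8):
        s=q[(q[:,2]>=z)&(q[:,2]<z+8)]
        if len(s)>1: print(z,len(s),s.min(0),s.max(0))
E
python3 p.py 452 323 84 137.6; python3 fg.py s9 454 328.4 137.6 120 200
```

```text
now [-0.011  0.031  1.112]
tgt [-0.011  0.031  1.112]
turn -0.006 pos [450.9 322.4 128.5] [-1.7974e+02 -5.0000e-02  1.3756e+02] F [-0.6 -0.8  0. ] t 20.72 w 91.2 g 0.0
dark 53
168.0 13 [-18.1 -57.9 170.9] [ 12.5  49.5 175.6]
176.0 17 [-17.8 -58.7 176.9] [ 14.1  50.7 183.2]
184.0 20 [-18.2 -58.7 184.5] [ 15.   50.7 192. ]
192.0 2 [-18.  -54.3 192.6] [ -6.8  50.9 194.6]
bamboo 66
128.0 6 [-42.7   4.  133.1] [-32.7   6.8 135. ]
136.0 47 [-55.   -8.7 137.1] [-30.2   7.4 144. ]
144.0 9 [-52.9  -3.  144.3] [-35.2   8.5 147.4]
168.0 4 [  2.1  47.7 168. ] [ 15.5  48.8 173.2]
```

Call:
send_rows(steps=[[[0.03, 0, 0.15, 0, 1], [0, 0, 0.3, 0, 1], [0, 0, 0.3, 0, 0.8], [0, 0, 0.2, 0, 0.6], [0, 0, 0.13, 0, 0.4]]])

```text
time_s: 21.18
ee_pos: [452.0, 324.4, 88.1]
ee_rot: [179.9, 0.0, 137.5]
force: [0.1, -0.2, -0.7]
gripper_width: 74.2
gripper_force: 0.0
```

Call:
send_rows(steps=[[[0, 0, 0, 0, 0.3], [0, 0, 0, 0, 0.3], [0, 0, 0, 0, 0.3], [0, 0, 0, 0, 0.2], [0, 0, 0, 0, 0.2]]])

```text
time_s: 21.6
ee_pos: [451.9, 324.3, 88.4]
ee_rot: [179.9, 0.0, 137.5]
force: [-0.3, -0.4, 0.5]
gripper_width: 40.6
gripper_force: 0.0
```

Call:
send_rows(steps=[[[0, 0, 0, 0, 0.18], [0, 0, 0, 0, 0.18], [0, 0, 0, 0, 0], [0, 0, 0, 0, 0], [0, 0, 0, 0, 0]]])

```text
time_s: 22.02
ee_pos: [451.5, 324.0, 87.7]
ee_rot: [-180.0, 0.0, 137.5]
force: [-0.7, -0.5, 0.0]
gripper_width: 13.8
gripper_force: 20.0
```

Call:
send_rows(steps=[[[0, 0, 0, 0, 0], [0, 0, 0, 0, 0], [0, 0, 0, 0, 0], [0, 0, 0, 0, 0]]])

```text
time_s: 22.35
ee_pos: [451.5, 324.0, 87.7]
ee_rot: [-180.0, 0.0, 137.5]
force: [0.0, -0.1, -0.6]
gripper_width: 13.9
gripper_force: 20.0
```

```bash
python3 fg.py s10 454 328.4 137.6 100 170
```

```text
dark 8
132.0 2 [-26.7  -1.2 138.7] [-17.1   1.3 139.1]
164.0 6 [ -8.1  13.7 166.9] [  9.   14.7 169.9]
bamboo 80
132.0 18 [-53.1 -12.6 133.9] [ 53.8   2.9 140. ]
140.0 61 [-54.2 -10.6 140. ] [ 53.8   2.8 146.5]
```

Gripped (13.9 mm, 20 N). I'll lift 110 mm and turn back to the rack's bearing.

Call:
send_rows(steps=[[[0, 0, -0.05, 0, 0], [0, 0, -0.1, 0, 0], [0, 0, -0.15, 0, 0], [0, 0, -0.2, 0, 0], [0, 0, -0.25, 0, 0]]])

```text
time_s: 22.82
ee_pos: [451.5, 324.0, 118.5]
ee_rot: [-180.0, -0.0, 137.5]
force: [-0.0, -0.5, -0.6]
gripper_width: 13.8
gripper_force: 20.0
```

Call:
send_rows(steps=[[[0, 0, -0.3, 0, 0], [0, 0, -0.3, 0, 0], [0, 0, -0.3, 0, 0], [0, 0, -0.3, 0, 0], [0, 0, -0.3, 0, 0]]])

```text
time_s: 23.23
ee_pos: [451.8, 324.3, 179.6]
ee_rot: [179.9, 0.0, 137.5]
force: [-0.3, 0.3, -1.5]
gripper_width: 13.9
gripper_force: 20.0
```

Call:
send_rows(steps=[[[0, 0, -0.25, 0, 0], [0, 0, -0.2, 0.1, 0], [0, 0, -0.1, 0.25, 0], [0, 0, 0, 0.4, 0], [0, 0, 0, 0.55, 0]]])

```text
time_s: 23.65
ee_pos: [451.7, 324.2, 200.7]
ee_rot: [180.0, 0.0, 128.4]
force: [0.5, -0.5, -2.8]
gripper_width: 13.6
gripper_force: 20.0
```

Call:
send_rows(steps=[[[0, 0, 0, 0.7, 0], [0, 0, 0, 0.8, 0], [0, 0, 0, 0.8, 0], [0, 0, 0, 0.8, 0], [0, 0, 0, 0.8, 0]]])

```text
time_s: 24.07
ee_pos: [451.5, 324.1, 200.1]
ee_rot: [-180.0, 0.0, 101.5]
force: [-0.0, 0.2, -1.5]
gripper_width: 14.0
gripper_force: 20.0
```

Call:
send_rows(steps=[[[0, 0, 0, 0.8, 0], [0, 0, 0, 0.8, 0], [0, 0, 0, 0.8, 0], [0, 0, 0, 0.8, 0], [0, 0, 0, 0.7, 0]]])

```text
time_s: 24.48
ee_pos: [451.5, 324.1, 200.1]
ee_rot: [-180.0, 0.0, 74.7]
force: [0.4, 0.5, -1.2]
gripper_width: 13.9
gripper_force: 20.0
```

Call:
send_rows(steps=[[[0, 0, 0, 0.5, 0], [0, 0, 0, 0.3, 0], [0, 0, 0, 0.12, 0], [0, 0, 0, 0, 0]]])

```text
time_s: 24.82
ee_pos: [451.6, 324.1, 200.0]
ee_rot: [180.0, 0.0, 68.6]
force: [0.4, 0.7, -1.8]
gripper_width: 13.9
gripper_force: 20.0
```

```bash
python3 p.py 364.9 -23.2 200 62.6
```

```text
now [-8.875e+00  1.144e+00  1.000e-03]
tgt [-8.706e+00  2.072e+00  1.000e-03]
turn 0.879 pos [451.6 324.1 200. ] [180.     0.    68.65] F [ 0.4  0.7 -1.8] t 24.82 w 13.9 g 20.0
```

Call:
send_rows(steps=[[[0, 0, 0, 0.3, 0], [0, 0, 0, 0.35, 0], [0, 0, 0, 0.23, 0], [-0.096, 0.023, 0, 0, 0], [-0.192, 0.046, 0, 0, 0]]])

```text
time_s: 25.23
ee_pos: [448.7, 312.7, 199.7]
ee_rot: [180.0, -0.0, 62.7]
force: [-0.2, 0.1, -1.6]
gripper_width: 13.7
gripper_force: 20.0
```

Call:
send_rows(steps=[[[-0.288, 0.069, 0, 0, 0], [-0.384, 0.091, 0, 0, 0], [-0.48, 0.114, 0, 0, 0], [-0.48, 0.114, 0, 0, 0], [-0.48, 0.114, 0, 0, 0]]])

```text
time_s: 25.65
ee_pos: [426.8, 226.5, 199.8]
ee_rot: [180.0, 0.0, 62.6]
force: [-0.3, -0.9, -1.0]
gripper_width: 13.8
gripper_force: 20.0
```

Call:
send_rows(steps=[[[-0.48, 0.114, 0, 0, 0], [-0.48, 0.114, 0, 0, 0], [-0.48, 0.114, 0, 0, 0], [-0.48, 0.114, 0, 0, 0], [-0.48, 0.114, 0, 0, 0]]])

```text
time_s: 26.07
ee_pos: [402.6, 130.8, 199.9]
ee_rot: [180.0, 0.0, 62.6]
force: [0.7, -0.1, -0.8]
gripper_width: 13.9
gripper_force: 20.0
```

Call:
send_rows(steps=[[[-0.48, 0.114, 0, 0, 0], [-0.48, 0.114, 0, 0, 0], [-0.48, 0.114, 0, 0, 0], [-0.48, 0.114, 0, 0, 0], [-0.48, 0.114, 0, 0, 0]]])

```text
time_s: 26.48
ee_pos: [378.5, 35.4, 199.9]
ee_rot: [180.0, 0.0, 62.6]
force: [0.1, -0.2, -1.1]
gripper_width: 14.0
gripper_force: 20.0
```

Call:
send_rows(steps=[[[-0.432, 0.103, 0, 0, 0], [-0.384, 0.091, 0, 0, 0], [-0.336, 0.08, 0, 0, 0], [-0.24, 0.057, 0, 0, 0], [-0.115, 0.027, 0, 0, 0]]])

```text
time_s: 26.9
ee_pos: [363.5, -24.6, 199.9]
ee_rot: [180.0, 0.0, 62.5]
force: [-0.5, 0.5, -1.0]
gripper_width: 14.0
gripper_force: 20.0
```

```bash
python3 p.py 364.9 -23.2 165 62.6; python3 ck.py scene s11 -400 -260 90 300
```

```text
now [0.048 0.016 0.873]
tgt [0.048 0.016 0.873]
turn -0.011 pos [363.5 -24.6 199.9] [1.7998e+02 4.0000e-02 6.2530e+01] F [-0.5  0.5 -1. ] t 26.9 w 14.0 g 20.0
tool in rack -329.54194311354536 -9.809054873913594 199.92793758117105 yaw 62.51696159083397 F [ 0.9  0.7 -1.5] 13.550350239022624 19.999964833259583 26.95
114.0 8 [-342.2    8.9  115.3] [-307.2   15.5  125.2]
126.0 20 [-349.3    3.1  126.7] [-301.    22.3  137.6]
138.0 53 [-360.5  -13.8  138.2] [-293.8   27.   149.9]
150.0 62 [-362.2   -8.6  150.1] [-296.3   27.1  161.7]
162.0 94 [-365.8  -21.7  162.3] [-294.7   27.   173.9]
174.0 101 [-359.9  -32.6  174.1] [-297.2   23.2  185.9]
186.0 175 [-356.7  -30.1  186. ] [-301.4   21.1  197.1]
198.0 11 [-331.3   -9.3  198.6] [-325.3   -3.8  209.5]
234.0 24 [-346.8   -4.4  235.3] [-314.9   45.3  246. ]
246.0 141 [-348.4  -62.1  246.5] [-313.6   48.3  257.9]
258.0 35 [-349.1  -23.1  258. ] [-312.9   27.6  269.9]
270.0 38 [-350.5  -17.3  270.1] [-313.    11.4  281.9]
282.0 40 [-351.3  -25.6  282.4] [-311.6   11.2  293. ]
294.0 9 [-350.3  -22.7  295.1] [-316.1   10.6  297.9]
```

The round lantern is plumb but held about 4 mm off-centre along the bar (lantern y≈-7, fingers y≈-3). I'll shift +5 mm laterally, descend 33 mm and go in. The target tool x is -188.3, since the tall bar seated at -98.2 for the nominal -100.

Call:
send_rows(steps=[[[0.06, 0, 0.1, 0, 0], [0.065, 0, 0.2, 0, 0], [0, 0, 0.23, 0, 0], [0, 0, 0.2, 0, 0], [0, 0.05, 0.1, 0, 0]]])

```text
time_s: 27.37
ee_pos: [367.5, -19.0, 164.8]
ee_rot: [-179.8, 0.1, 62.7]
force: [-0.1, 0.4, -0.4]
gripper_width: 13.7
gripper_force: 20.0
```

Call:
send_rows(steps=[[[0, 0.1, 0, 0, 0], [0, 0.15, 0, 0, 0], [0, 0.2, 0, 0, 0], [0, 0.25, 0, 0, 0], [0, 0.25, 0, 0, 0]]])

```text
time_s: 27.78
ee_pos: [404.1, -37.8, 167.0]
ee_rot: [179.9, -0.0, 62.6]
force: [-0.2, -0.2, -2.1]
gripper_width: 13.8
gripper_force: 20.0
```

Call:
send_rows(steps=[[[0, 0.25, 0, 0, 0], [0, 0.25, 0, 0, 0], [0, 0.2, 0, 0, 0], [0, 0.1, 0, 0, 0], [0, 0.05, 0, 0, 0]]])

```text
time_s: 28.2
ee_pos: [433.4, -53.2, 166.5]
ee_rot: [-180.0, 0.0, 62.6]
force: [-0.1, 0.3, -1.6]
gripper_width: 13.8
gripper_force: 20.0
```

```bash
python3 ck.py scene s12 -310 -200 70 260
```

```text
tool in rack -254.5288206724962 -2.8283076305905697 166.4950217864946 yaw 62.58473490785672 F [ 0.6  1.  -2. ] 14.195018853659949 20.00206768512726 28.25
82.0 9 [-277.3   12.1   86.6] [-229.6   25.9   93.4]
94.0 21 [-273.6   13.3   94.3] [-226.2   31.4  105.5]
106.0 52 [-287.7   -3.3  108.1] [-219.6   34.   117.9]
118.0 59 [-289.9   -6.3  118.1] [-219.3   33.8  129.9]
130.0 84 [-289.4   -5.9  130.4] [-221.6   33.5  141.7]
142.0 94 [-285.3  -23.7  142.3] [-226.8   30.9  154. ]
154.0 137 [-281.4  -23.   154.1] [-229.5   26.9  163.6]
166.0 16 [-251.8  -29.7  166.8] [-200.    32.7  177.5]
178.0 103 [-250.8  -40.6  178.1] [-202.    37.2  189.9]
190.0 44 [-268.7  -38.   190.1] [-201.7   37.   201.8]
202.0 24 [-271.1    9.7  202. ] [-240.2   52.3  213.1]
214.0 147 [-272.4  -55.5  214.9] [-239.5   54.5  225.6]
226.0 24 [-274.     7.3  226.1] [-238.5   17.5  237.9]
238.0 31 [-273.6   -9.1  238.3] [-237.9   16.2  248.8]
250.0 32 [-275.5  -17.6  250.3] [-237.4   17.4  258.9]
```

Call:
send_rows(steps=[[[-0.03, 0.05, 0, 0, 0], [0, 0.1, 0, 0, 0], [0, 0.15, 0, 0, 0], [0, 0.2, 0, 0, 0], [0, 0.22, 0, 0, 0]]])

```text
time_s: 28.67
ee_pos: [458.5, -67.4, 166.8]
ee_rot: [180.0, -0.0, 62.6]
force: [-0.5, -0.0, -0.7]
gripper_width: 14.1
gripper_force: 20.0
```

Call:
send_rows(steps=[[[0, 0.22, 0, 0, 0], [0, 0.22, 0, 0, 0], [0, 0.2, 0, 0, 0], [0, 0.15, 0, 0, 0], [0, 0.1, 0, 0, 0]]])

```text
time_s: 29.08
ee_pos: [490.3, -83.9, 166.4]
ee_rot: [-180.0, 0.0, 62.6]
force: [-0.4, 0.4, -1.9]
gripper_width: 14.0
gripper_force: 20.0
```

Call:
send_rows(steps=[[[0, 0.045, 0, 0, 0], [0, 0, 0.04, 0, 0], [0, 0, 0.07, 0, 0], [0, 0, 0.07, 0, 0], [0, 0, 0.07, 0, 0]]])

```text
time_s: 29.5
ee_pos: [490.6, -84.1, 156.3]
ee_rot: [-180.0, 0.0, 62.6]
force: [-0.2, 0.1, -1.6]
gripper_width: 13.9
gripper_force: 20.0
```

Call:
send_rows(steps=[[[0, 0, 0.06, 0, 0], [0, 0, 0.05, 0, 0], [0, 0, 0.03, 0, 0], [0, 0, 0, 0, 0]]])

```text
time_s: 29.83
ee_pos: [490.8, -84.2, 150.7]
ee_rot: [-180.0, 0.0, 62.6]
force: [-0.1, -0.4, -0.9]
gripper_width: 13.7
gripper_force: 20.0
```

```bash
python3 ck.py scene s13 -230 -150 60 230
```

```text
tool in rack -189.06472580927004 -3.943816095421322 150.93867316824287 yaw 62.60228678171017 F [ 0.2 -0.1 -0.7] 13.834361316280285 19.999702870845795 29.8833
72.0 10 [-206.3   18.4   72.1] [-170.1   27.    83.9]
84.0 33 [-223.8   -4.5   84.6] [-154.7   29.7   96. ]
96.0 61 [-223.5   -5.9   96.1] [-154.6   32.3  107.8]
108.0 69 [-222.8   -4.4  108.2] [-154.5   33.7  119.8]
120.0 87 [-222.4   -7.   120. ] [-154.5   33.1  132. ]
132.0 100 [-218.9  -22.2  132. ] [-160.4   29.2  143.9]
144.0 19 [-212.5  -19.8  144. ] [-172.   20.  148.]
168.0 29 [-228.9  -31.2  173. ] [-151.    35.7  179.8]
180.0 169 [-229.8  -39.2  180. ] [-150.8   38.   191.9]
192.0 89 [-224.2  -61.   192.3] [-165.7   52.6  203.9]
204.0 120 [-207.1  -57.7  204. ] [-173.6   52.3  215. ]
216.0 26 [-209.3    9.5  216. ] [-173.4   16.4  226.1]
```

Call:
send_rows(steps=[[[0, 0.018, 0.04, 0, 0], [0, 0, 0.03, 0, 0], [0, 0, 0, 0, 0]]])

```text
time_s: 30.13
ee_pos: [491.6, -84.7, 148.0]
ee_rot: [-180.0, 0.0, 62.6]
force: [0.6, 0.1, -1.4]
gripper_width: 14.1
gripper_force: 20.0
```

Call:
send_rows(steps=[[[0, 0, 0.015, 0, 0], [0, 0, 0, 0, 0]]])

```text
time_s: 30.3
ee_pos: [491.6, -84.6, 147.5]
ee_rot: [-180.0, 0.0, 62.6]
force: [-0.9, 0.3, -1.4]
gripper_width: 13.9
gripper_force: 20.0
```

Call:
send_rows(steps=[[[0, 0, 0.012, 0, 0], [0, 0, 0, 0, 0]]])

```text
time_s: 30.47
ee_pos: [491.6, -84.6, 147.1]
ee_rot: [180.0, 0.0, 62.6]
force: [0.7, -0.2, -1.8]
gripper_width: 13.7
gripper_force: 20.0
```

No contact yet; I'll continue in small steps.

Call:
send_rows(steps=[[[0, 0, 0.012, 0, 0], [0, 0, 0, 0, 0]]])

```text
time_s: 30.63
ee_pos: [491.6, -84.6, 146.6]
ee_rot: [-180.0, 0.0, 62.6]
force: [0.6, 0.0, -1.4]
gripper_width: 13.6
gripper_force: 20.0
```

Call:
send_rows(steps=[[[0, 0, 0.012, 0, 0], [0, 0, 0, 0, 0]]])

```text
time_s: 30.8
ee_pos: [491.8, -84.7, 146.4]
ee_rot: [180.0, -0.0, 62.6]
force: [-0.5, -0.1, -1.0]
gripper_width: 13.5
gripper_force: 20.0
```

Call:
send_rows(steps=[[[0, 0, 0.01, 0, 0], [0, 0, 0, 0, 0]]])

```text
time_s: 30.97
ee_pos: [491.8, -84.7, 146.4]
ee_rot: [180.0, -0.0, 62.6]
force: [-1.6, -1.1, 3.6]
gripper_width: 14.2
gripper_force: 20.0
```

Call:
send_rows(steps=[[[0, 0, 0.01, 0, 0], [0, 0, 0, 0, 0]]])

```text
time_s: 31.13
ee_pos: [491.9, -84.7, 146.3]
ee_rot: [179.9, -0.0, 62.6]
force: [-1.0, 0.0, 6.5]
gripper_width: 14.1
gripper_force: 20.0
```

Seated firmly at z=146.4. I'll take the pressing off and release.

Call:
send_rows(steps=[[[0, 0, -0.014, 0, 0], [0, 0, 0, 0, 0], [0, 0, 0, 0, 0.18], [0, 0, 0, 0, 0.2], [0, 0, 0, 0, 0.3]]])

```text
time_s: 31.55
ee_pos: [491.5, -84.6, 145.6]
ee_rot: [-180.0, 0.0, 62.6]
force: [0.5, -0.4, -0.2]
gripper_width: 22.2
gripper_force: 0.0
```

Call:
send_rows(steps=[[[0, 0, 0, 0, 0.4], [0, 0, 0, 0, 0.4], [0, 0, 0, 0, 0.4], [0, 0, 0, 0, 0.4], [0, 0, 0, 0, 0.4]]])

```text
time_s: 31.97
ee_pos: [491.6, -84.7, 145.9]
ee_rot: [-180.0, 0.0, 62.6]
force: [0.2, 0.2, -0.9]
gripper_width: 36.6
gripper_force: 0.0
```

```bash
python3 ck.py scene s14 -230 -150 60 225
```

```text
tool in rack -188.2755905064473 -3.925991767156827 145.92972354118496 yaw 62.60363482059508 F [-0.4 -0.1 -0.1] 36.58346925038639 0.0 32.0167
60.0 5 [-185.3    7.2   67. ] [-164.1   22.7   71.3]
72.0 16 [-212.1   11.3   72.5] [-161.    29.7   82.6]
84.0 49 [-223.7   -3.4   84.1] [-154.7   31.8   95.8]
96.0 54 [-223.4   -4.9   96.1] [-154.6   32.8  107.6]
108.0 79 [-223.1  -14.7  108.8] [-154.6   33.   119.9]
120.0 90 [-219.3   -4.2  120.1] [-157.5   30.8  132. ]
132.0 100 [-215.9  -26.   132. ] [-163.3   28.5  143.9]
168.0 29 [-228.7  -32.3  174.4] [-150.9   36.5  180. ]
180.0 164 [-229.9  -41.6  180.1] [-150.9   48.3  191.9]
192.0 200 [-218.4  -58.5  192.2] [-154.7   53.6  203.9]
204.0 27 [-218.1  -46.4  204.1] [-162.5   49.4  216. ]
216.0 21 [-220.1    9.8  216.1] [-159.7   15.9  224.9]
```

Released and hanging straight. I'll retreat upward and then back to the right for a clear view.

Call:
send_rows(steps=[[[0, 0, -0.1, 0, 0.4], [0, 0, -0.2, 0, 0.4], [0, 0, -0.3, 0, 0.4], [0, 0, -0.4, 0, 0.4], [0, 0, -0.5, 0, 0.4]]])

```text
time_s: 32.43
ee_pos: [491.1, -84.6, 206.6]
ee_rot: [-179.9, 0.0, 62.6]
force: [0.1, 0.1, -0.3]
gripper_width: 36.7
gripper_force: 0.0
```

Call:
send_rows(steps=[[[0, 0, -0.7, 0, 0.4], [0, 0, -0.7, 0, 0.4], [0, 0, -0.7, 0, 0.4], [-0.4, 0, -0.2, 0, 0.4], [-0.6, 0, 0, 0, 0.4]]])

```text
time_s: 32.85
ee_pos: [475.3, -119.8, 301.9]
ee_rot: [179.6, -0.1, 62.8]
force: [0.6, 0.2, -0.4]
gripper_width: 36.7
gripper_force: 0.0
```

Call:
send_rows(steps=[[[-0.7, 0, 0, 0, 0.4], [-0.7, 0, 0, 0, 0.4], [-0.7, 0, 0, 0, 0.4], [-0.7, 0.3, 0, 0, 0.4], [-0.7, 0.3, 0, 0, 0.4]]])

```text
time_s: 33.27
ee_pos: [429.4, -256.6, 299.4]
ee_rot: [179.9, 0.0, 62.6]
force: [0.4, -0.2, -0.0]
gripper_width: 36.5
gripper_force: 0.0
```

Call:
send_rows(steps=[[[-0.4, 0.6, 0, 0, 0.4], [-0.3, 0.5, 0, 0, 0.4], [0, 0.3, 0, 0, 0.4], [0, 0, 0, 0, 0.4], [0, 0, 0, 0, 0.4]]])

```text
time_s: 33.68
ee_pos: [466.8, -306.1, 298.1]
ee_rot: [-180.0, -0.0, 62.6]
force: [-0.0, -0.4, 0.9]
gripper_width: 36.2
gripper_force: 0.0
```

```bash
python3 ck.py scene s15 -240 -60 20 215
python3 - <<'E'
from m import *
ft=grab('top','t15'); fs=load('s15')
o=np.zeros((600,800,3),np.uint8)
o[:300,:400]=cv2.resize(fs['pixels'][175:325,210:410,::-1],(400,300),interpolation=2)
o[:300,400:]=cv2.resize(ft['pixels'][140:320,290:530,::-1],(400,300),interpolation=2)
o[300:,:400]=cv2.resize(fs['pixels'][...,::-1],(400,300)); o[300:,400:]=cv2.resize(ft['pixels'][...,::-1],(400,300))
cv2.imwrite('pics/c5.png',o)
E
```

```text
tool in rack -108.59693966473729 -211.57414995570065 298.3108762533833 yaw 62.61556358054677 F [0.4 0.6 0.3] 36.53032031802024 0.0 33.7333
20.0 11 [-124.1    7.2   22.2] [-74.5  26.9  31.4]
32.0 45 [-127.3   -1.9   32.1] [-71.4  28.7  43.8]
44.0 35 [-127.3    0.7   44.3] [-78.9  29.4  56. ]
56.0 56 [-179.4   -2.    56. ] [-72.6  30.2  67.9]
68.0 51 [-209.1    0.    68.6] [-76.5  28.1  79.9]
80.0 82 [-223.9   -0.8   80.4] [-73.9  30.2  91.9]
92.0 108 [-223.7   -3.5   92. ] [-71.2  33.5 103.9]
104.0 120 [-223.1  -17.2  104. ] [-71.3  33.  116. ]
116.0 129 [-222.6   -5.2  116. ] [-75.5  34.3 127.9]
128.0 222 [-219.1  -26.9  128.1] [-72.6  27.9 140. ]
140.0 39 [-209.7  -25.1  140. ] [-76.5  25.2 144.5]
164.0 8 [-182.7  -31.2  173.3] [-145.2  -28.7  176. ]
176.0 315 [-234.6  -42.1  176.1] [-61.3  37.3 188. ]
188.0 453 [-234.1  -60.5  188. ] [-60.1  54.7 200. ]
200.0 201 [-204.9  -56.   200. ] [-93.2  54.6 206. ]
```

View pics/c5.png

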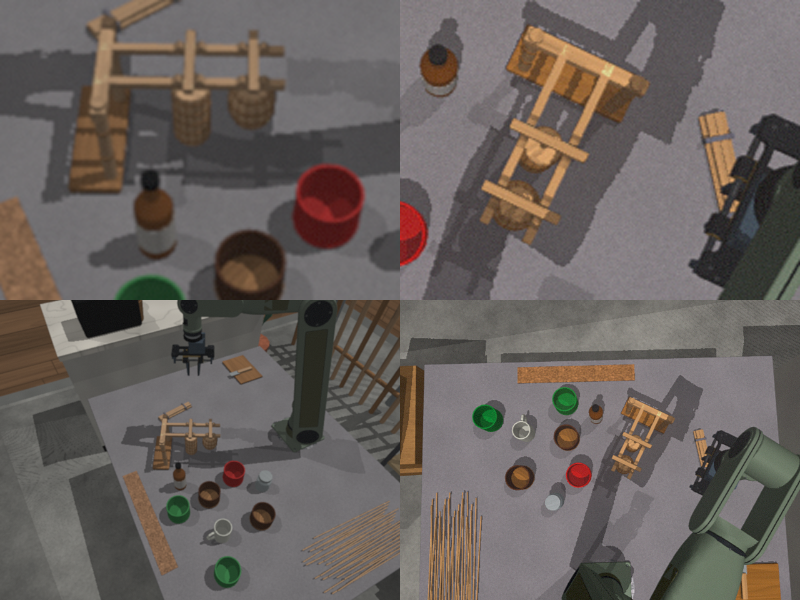

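Both lanterns hang level across both prongs: tall in the rear at (548,140), round in the front at (520,200). The pots, bottle, mug, jar and splints look undisturbed, and the gripper is well clear. I'll hand it in.

```bash
python3 -c "
from workcell import env
print(env.job_done())"
```

```text
the job is handed in; nothing more can be done
None
```

Both lanterns are hung, the tall one in the rear notches and the round one in the front. The final pictures show both straight and nothing else disturbed; I handed the job in at about 34 s with the gripper clear, and no verdict was returned.

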